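# Load the drying rack with deburred cover plates and start the dryer

### The arm

A 6-joint arm with a two-finger parallel gripper is mounted at the origin on the work surface. World frame = base frame: x ahead of the robot, y to its left, z up, the work surface at z = 0. Lengths are in mm, angles in rad, forces in N, time in s.
With the tool pointing down it reaches from about 350 to 975 mm from the base axis. Payload 7.1 kg.
Tool frame: the origin (TCP) lies on the front face of the gripper's body, between the roots of the fingers; the fingertips stand 80 mm ahead of it and the grasp point (between the pads) lies 61 mm ahead of it (env.tips_ahead is the distance from the TCP to the fingertips, in mm); z points along the fingers, y is the direction in which the jaws open and shut (so a half turn about z gives the same grasp; the last joint's range is limited). The gripper opens to 88 mm and grips with 3 to 60 N. Pads are 20 mm wide; open, the fingers measure 115 mm over their backs; the gripper's body (75 mm by 178 mm) begins 61 mm behind the grasp point.
Start: joints at [1.087, 0.423, 1.63, -0, 1.089, -0.019], TCP at [280.12, 558.693, 302.675] pointing down, gripper open.
Joint ranges: [-3, 3], [-0.9, 2.11], [0.09, 2.58], [-1.31, 4.45], [0.11, 2.69], [-2.54, 2.54]. Speed limits (rad/s): [2.39, 2.39, 3.01, 3.14, 3.14, 3.14].

### API

Orientations are given as a unit quaternion [x, y, z, w].
In Python, from station import env, set_gripper, viewer, workorder gives the robot as it stands. Calls block until the motion is done:
- env.reach(position, orientation): joint-space move of the TCP to a pose.
- env.move_l(position, rot=None, rate=150, f_stop=None): straight line of the TCP; rot=None keeps the orientation; rate is the mean speed in mm/s. With f_stop (N) it stops when the force on the tool has changed by that much, and returns True; else False.
- env.move_joints(angles): joint-space move.
- set_gripper(opening): finger opening in mm; the grip force is fixed at half the most; returns when the fingers have stopped.
- env.hold(seconds).
- env.ik(position, orientation): joint angles nearest the present ones, or None.
- env.read_state(): the state.
- viewer.camera(name): name is "side" or "top" or "wrist"; returns the picture (400x640x3 uint8, blue, green, red); there is no depth.
- viewer.camera_params(name): a dict with "fx", "fy", "cx", "cy" (pixels), "dist" ([k1, k2, p1, p2, k3] as OpenCV has them; the pictures are not rectified), "pose" (4x4, takes a point from camera to world coordinates); the wrist camera has in their place "tool_from_camera" (4x4, takes a point from camera to tool coordinates, whose origin is the TCP and whose axes are the flange's). Camera axes: x right, y up, looking along -z (the intrinsics and any distortion apply to the point x, -y, -z); pixel columns grow to the right and rows downward; lengths in mm; the calibration is good to about 2 mm. A picture is of the moment at which its call begins: read the wrist's pose just before it. camera_params takes no time and is no camera call.
A pose or a line that the arm cannot do raises env.IKError and nothing moves.
- workorder.sign_off(): hands the job in, once; it reports no verdict.
The state is a dict: "time_s": time; "qpos": joint angles; "dq": joint speeds; "tau": joint torques, N m; "tool_pos": TCP position; "orientation": TCP orientation; "force": force on the tool from outside, world axes, zero at the start; "wrist_torque": the same for the moment, N m; "width": finger opening in mm.
Only numpy, scipy, OpenCV 4.12 (cv2) and the standard library are available. Lean on these libraries where they do the work, as an engineer would, in place of code of your own. Each camera call takes 0.05 s, during which the arm holds its last target.

### The job

Get the freshly rinsed cover plates drying: put the wire brush that was left lying on the drying rack away flat inside the tool tray, and stand every rectangular plate upright on its short edge, one to a slot, lowered gently until fully down in the rack. When all the plates are in, start the dryer: twist its switch clockwise all the way to its stop, hold it there a moment, and let it spring back. Leave the round flange and the flap wheel where they are.

Things in the scene. Friction and masses are not known exactly. Their poses are not given: they have to be found in the camera images.
- plate1: machined aluminium cover plate, a rectangle 110 x 64 x 14 mm with a 40 mm round bore in its middle and four 8 mm corner holes, about 0.21 kg, starting flat on the bench. Origin at the centre of the block; x along the 110 mm length, y along the 64 mm width, z along the 14 mm thickness (both faces alike). May be absent
- plate2: machined aluminium cover plate, a rectangle 110 x 64 x 14 mm with a 40 mm round bore in its middle and four 8 mm corner holes, about 0.21 kg, starting flat on the bench. Origin at the centre of the block; x along the 110 mm length, y along the 64 mm width, z along the 14 mm thickness (both faces alike). May be absent
- plate3: machined aluminium cover plate, a rectangle 110 x 64 x 14 mm with a 40 mm round bore in its middle and four 8 mm corner holes, about 0.21 kg, starting flat on the bench. Origin at the centre of the block; x along the 110 mm length, y along the 64 mm width, z along the 14 mm thickness (both faces alike). May be absent
- plate4: machined aluminium cover plate, a rectangle 110 x 64 x 14 mm with a 40 mm round bore in its middle and four 8 mm corner holes, about 0.21 kg, starting flat on the bench. Origin at the centre of the block; x along the 110 mm length, y along the 64 mm width, z along the 14 mm thickness (both faces alike). May be absent
- plate5: machined aluminium cover plate, a rectangle 110 x 64 x 14 mm with a 40 mm round bore in its middle and four 8 mm corner holes, about 0.21 kg, starting flat on the bench. Origin at the centre of the block; x along the 110 mm length, y along the 64 mm width, z along the 14 mm thickness (both faces alike). May be absent
- flange: round aluminium flange, 76 mm across, 26 mm high with its hub up, lying among the plates; not part of the job. Origin at the centre of its underside, z up
- station: fixed bench drying station: steel air box with a white slotted comb on top (see rack). Origin on the bench under the comb's middle; x along the slots, y along the row of slots, z up. Behind the comb (x 56 to 141, y -75 to 115 mm) a grey fan housing 78 mm high. At its -y end (y -231 to -155, x -55 to 55 mm) a grey switch box 115 mm high; between box and comb a flat ledge 45 mm high
- rack (a point): middle of the comb at slot-floor height, 45 mm above the bench; axes as the station. 6 slots at y = -95, -57, -19, 19, 57, 95 mm, each 18 mm wide (y), 82 mm long (x) between side rails 20 mm high. Teeth between: 20 mm wide, straight to 28 mm, then a 45 degree roof to a ridge at 38 mm, which guides a plate in. A plate on its short edge has its centre 55 mm above the floor
- switch (a joint): the dryer's start switch, spring-return, on a vertical axis on the switch box: 0 rad at rest, grows as it is turned clockwise seen from above, stop at 1.05 rad (60 degrees). The spring resists with 0.04 N m at rest to 0.16 N m at the stop, and turns it back when it is let go
- switch_grip (a point): point on the switch's axis, 145 mm above the bench, in the middle of its grip bar. The black bar is 56 mm long along this point's y, 15 mm thick along its x, and reaches from 127 to 157 mm above the bench; z up. It turns with the switch
- brush: hand wire brush left lying across the rack, bristles up: flat wooden handle 190 x 30 x 14 mm (x, y, z), with a brass wire block 62 x 22 mm standing 20 mm above the handle's top at x 27 to 89 mm. Origin at the middle of the handle's underside, z up; it lies on the tooth ridges, 83 mm above the bench. About 0.1 kg
- tray: fixed grey tool tray, open on top, 120 x 240 mm (x, y) outside, walls 4 mm thick and 14 mm high, floor 4 mm thick. Origin at the centre of its underside, long side along y
- flapwheel: loose brown abrasive flap wheel, 62 mm across, 30 mm high; not part of the job. Origin at the centre of its underside
Mind the look-alikes: they are no part of the job. What is shaped like the plate3 but red or yellow is not meant.

How it is judged (in metres and radians):
On the way, in this order (a step that is already met when the one before it is completed fails the run):
1. every plate that is present stands upright on its short edge, fully down in a slot of the rack (z of plate1 in the frame of station between 0.093 and 0.107 m and x of plate1 in the frame of station between -0.02 and 0.02 m and y of plate1 in the frame of station between -0.112 and 0.112 m and angle between the x axis of each of plate1, plate2, plate3, plate4, plate5 and the z axis of station, either way round below 0.2 rad and angle between the z axis of each of plate1, plate2, plate3, plate4, plate5 and the y axis of station, either way round below 0.25 rad and z of plate2 in the frame of station between 0.093 and 0.107 m and x of plate2 in the frame of station between -0.02 and 0.02 m and y of plate2 in the frame of station between -0.112 and 0.112 m and z of plate3 in the frame of station between 0.093 and 0.107 m and x of plate3 in the frame of station between -0.02 and 0.02 m and y of plate3 in the frame of station between -0.112 and 0.112 m and z of plate4 in the frame of station between 0.093 and 0.107 m and x of plate4 in the frame of station between -0.02 and 0.02 m and y of plate4 in the frame of station between -0.112 and 0.112 m and z of plate5 in the frame of station between 0.093 and 0.107 m and x of plate5 in the frame of station between -0.02 and 0.02 m and y of plate5 in the frame of station between -0.112 and 0.112 m), for 0.3 s.
2. then the switch is turned to its stop (over 0.97 rad) and held for a moment (0.2 s) (value of joint switch above 0.97 rad), for 0.2 s.
At the end, for the whole second after the job is handed in: all plates stand on short edges in slots (centre 85-118 mm up, within 20 mm of the slot's middle, 0.35 rad of upright and square); brush flat in the tray (within 45 mm across, 35 mm along, 0.6 rad of its middle line); switch back below 0.1 rad; brush at rest (z of plate1 in the frame of station between 0.085 and 0.118 m and x of plate1 in the frame of station between -0.02 and 0.02 m and y of plate1 in the frame of station between -0.112 and 0.112 m and angle between the x axis of each of plate1, plate2, plate3, plate4, plate5 and the z axis of station, either way round below 0.35 rad and angle between the z axis of each of plate1, plate2, plate3, plate4, plate5 and the y axis of station, either way round below 0.35 rad and z of plate2 in the frame of station between 0.085 and 0.118 m and x of plate2 in the frame of station between -0.02 and 0.02 m and y of plate2 in the frame of station between -0.112 and 0.112 m and z of plate3 in the frame of station between 0.085 and 0.118 m and x of plate3 in the frame of station between -0.02 and 0.02 m and y of plate3 in the frame of station between -0.112 and 0.112 m and z of plate4 in the frame of station between 0.085 and 0.118 m and x of plate4 in the frame of station between -0.02 and 0.02 m and y of plate4 in the frame of station between -0.112 and 0.112 m and z of plate5 in the frame of station between 0.085 and 0.118 m and x of plate5 in the frame of station between -0.02 and 0.02 m and y of plate5 in the frame of station between -0.112 and 0.112 m and x of brush in the frame of tray between -0.045 and 0.045 m and y of brush in the frame of tray between -0.035 and 0.035 m and z of brush in the frame of tray below 0.035 m and angle between the x axis of brush and the y axis of tray, either way round below 0.6 rad and linear speed of brush below 0.03 m/s and value of joint switch below 0.1 rad); the robot touches nothing.
It fails at once if a plate is let fall into the rack instead of being lowered (faster than 0.5 m/s while still 18 to 38 mm above the slot floor) ((z of plate1 in the frame of station between 0.118 and 0.138 m and y of plate1 in the frame of station between -0.115 and 0.115 m and x of plate1 in the frame of station between -0.045 and 0.045 m and linear speed of plate1 above 0.5 m/s) or (z of plate2 in the frame of station between 0.118 and 0.138 m and y of plate2 in the frame of station between -0.115 and 0.115 m and x of plate2 in the frame of station between -0.045 and 0.045 m and linear speed of plate2 above 0.5 m/s) or (z of plate3 in the frame of station between 0.118 and 0.138 m and y of plate3 in the frame of station between -0.115 and 0.115 m and x of plate3 in the frame of station between -0.045 and 0.045 m and linear speed of plate3 above 0.5 m/s) or (z of plate4 in the frame of station between 0.118 and 0.138 m and y of plate4 in the frame of station between -0.115 and 0.115 m and x of plate4 in the frame of station between -0.045 and 0.045 m and linear speed of plate4 above 0.5 m/s) or (z of plate5 in the frame of station between 0.118 and 0.138 m and y of plate5 in the frame of station between -0.115 and 0.115 m and x of plate5 in the frame of station between -0.045 and 0.045 m and linear speed of plate5 above 0.5 m/s)).
It fails at once if the round flange or the flap wheel is carried off or knocked away (over 80 mm) (distance of any of flange, flapwheel from where it was at the start of the episode above 0.08 m).
Of plate1, plate2, plate3, plate4, plate5 only 3 to 5 are there at a start; the rules pass over those that are not, and their reading is None.
At some moment in a run one of plate1, plate2, plate3, plate4, plate5 may be knocked a few centimetres aside while the robot is not near it.
It also fails if it takes over 210 s, if anything falls off the work surface, if the arm or the gripper's body presses on something with over 40 N, if the wrist force passes 120 N, or if a joint passes its speed limit or range.

## Working session

There is one attempt and no reset: what is moved stays moved. The work goes in short steps, each a Python script; the robot and the scene stay as the last script left them, time stands still between calls to the robot, and variables do not carry over. Pictures are saved under pics/ and viewed, and the job is handed in when it is done.

```bash
ls; mkdir -p pics; python3 - <<'E'
from station import env, set_gripper, viewer, workorder
import cv2
for n in ("top","side","wrist"):
    cv2.imwrite(f"pics/{n}0.png",viewer.camera(n)); print(n,viewer.camera_params(n))
print(env.read_state())
E
```

```text
pics
top {'fx': 362.9853520317453, 'fy': 362.9853520317453, 'cx': 320.16235881910376, 'cy': 194.96461427688922, 'dist': array([0.00664323, 0.        , 0.        , 0.        , 0.        ]), 'pose': array([[-1.92800324e-02,  9.81985079e-01, -1.87972297e-01,
         2.89975404e+02],
       [-9.99812354e-01, -1.92898599e-02,  1.77717690e-03,
        -1.27868160e+02],
       [-1.88079807e-03,  1.87971289e-01,  9.82172723e-01,
         1.25057103e+03],
       [ 0.00000000e+00,  0.00000000e+00,  0.00000000e+00,
         1.00000000e+00]])}
side {'fx': 372.09784418249194, 'fy': 372.09784418249194, 'cx': 324.65266908003997, 'cy': 197.7611314833813, 'dist': array([-0.05159578,  0.        ,  0.        ,  0.        ,  0.        ]), 'pose': array([[ 7.24146005e-01,  4.55525297e-01, -5.17792687e-01,
        -5.71399689e+01],
       [-6.89497574e-01,  4.93821956e-01, -5.29842402e-01,
        -7.35279174e+02],
       [ 1.43407794e-02,  7.40700060e-01,  6.71682784e-01,
         8.87554371e+02],
       [ 0.00000000e+00,  0.00000000e+00,  0.00000000e+00,
         1.00000000e+00]])}
wrist {'fx': 307.129
[... 526 characters left out ...]
]])}
{'time_s': 0.15, 'qpos': array([ 1.08699278e+00,  4.23695287e-01,  1.63050041e+00,  2.01521738e-05,
        1.08861376e+00, -1.89740555e-02]), 'dq': array([-6.30664687e-04, -1.09843973e-03, -2.80223785e-03, -6.34482264e-04,
        5.11563002e-04,  9.65636169e-06]), 'tau': array([-7.42431384e-04, -5.44982386e+01, -2.73918396e+01,  6.43336773e-02,
        2.04145565e-02, -8.31592092e-05]), 'tool_pos': array([279.97018966, 558.4068661 , 302.06700813]), 'orientation': array([ 2.30332521e-01,  9.73111792e-01, -5.87056413e-04, -1.59982916e-04]), 'force': array([-0.54478065,  0.03497111, -0.71263519]), 'wrist_torque': array([ 0.056343  , -0.03315754, -0.02709794]), 'width': 87.78729459712964}
```

View pics/top0.png

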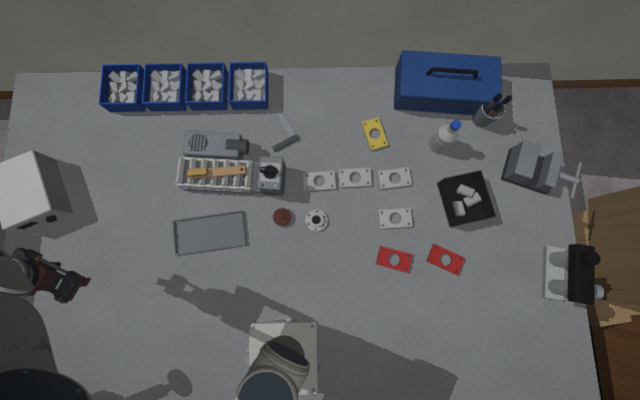

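View pics/side0.png

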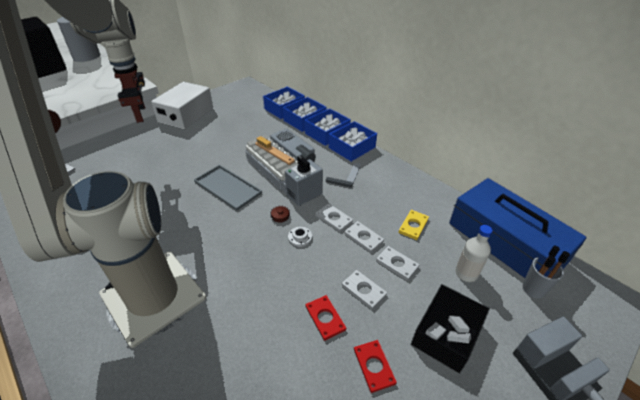

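View pics/wrist0.png

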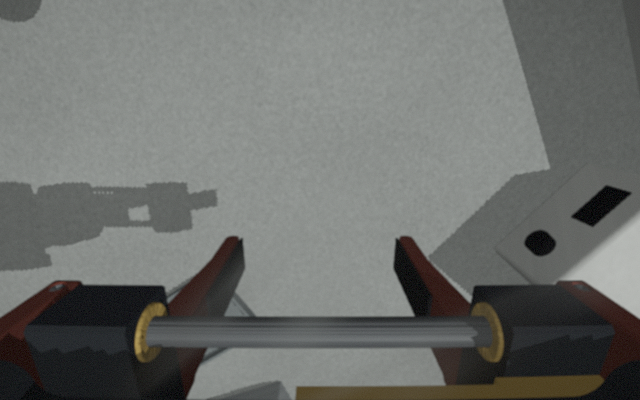

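```bash
cat > h.py <<'E'
from station import env, set_gripper, viewer, workorder
import numpy as np, cv2
from scipy.spatial.transform import Rotation as R
def campose(n,state=None):
    p=viewer.camera_params(n)
    if n!='wrist': return p,p['pose']
    s=state or env.read_state()
    T=np.eye(4);T[:3,:3]=R.from_quat(s['orientation']).as_matrix();T[:3,3]=s['tool_pos']
    return p,T@p['tool_from_camera']
def p2w(p,T,uv,z):
    K=np.array([[p['fx'],0,p['cx']],[0,p['fy'],p['cy']],[0,0,1.]])
    q=cv2.undistortPoints(np.array(uv,float).reshape(-1,1,2),K,p['dist']).reshape(-1,2)
    d=np.c_[q[:,0],-q[:,1],-np.ones(len(q))]@T[:3,:3].T
    return T[:3,3]+d*((z-T[2,3])/d[:,2])[:,None]
def w2p(p,T,X):
    K=np.array([[p['fx'],0,p['cx']],[0,p['fy'],p['cy']],[0,0,1.]])
    X=np.array(X,float).reshape(-1,3)
    c=(X-T[:3,3])@T[:3,:3]
    c=c*[1,-1,-1]
    return cv2.projectPoints(c,np.zeros(3),np.zeros(3),K,p['dist'])[0].reshape(-1,2)
def quat(z,y):
    z=np.array(z,float);z/=np.linalg.norm(z);y=np.array(y,float);y-=z*(y@z);y/=np.linalg.norm(y)
    return R.from_matrix(np.c_[np.cross(y,z),y,z]).as_quat()
def snap(n,name):
    p,T=campose(n); im=viewer.camera(n); cv2.imwrite(f'pics/{name}.png',im); return im,p,T
def find_plates(im,p,T,cv=None):
    """silver plates; returns (x,y,angle of long axis)"""
    g=im.astype(int);sat=g.max(2)-g.min(2)
    m=((g.min(2)>150)&(sat<30)).astype(np.uint8)
    return m
E
python3 - <<'E'
from h import *
im=cv2.imread('pics/top0.png');p,T=campose('top')
for n,uv,z in [('A',(320,180),14),('B',(355,178),14),('C',(395,178),14),('D',(396,218),14),('yel',(375,134),14),('flange',(316,219),20),('wheel',(282,216),30),('comb',(215,175),80),('combL',(181,175),80),('switch',(269,171),157),('tray',(210,233),10),('grey',(285,132),20),('fan',(215,143),78),('red',(395,260),14)]:
    print(n,p2w(p,T,[uv],z)[0].round(0))
c=im[110:260,150:430];cv2.imwrite('pics/c1.png',cv2.resize(c,None,fx=2.8,fy=2.8,interpolation=cv2.INTER_CUBIC))
E
```

```text
A [ 580. -131.   14.]
B [ 585. -253.   14.]
C [ 582. -393.   14.]
D [ 441. -388.   14.]
yel [ 745. -331.   14.]
flange [ 442. -114.   20.]
wheel [454.   1.  30.]
comb [588. 218.  80.]
combL [590. 330.  80.]
switch [578.  28. 157.]
tray [403. 248.  10.]
grey [757.  -9.  20.]
fan [700. 222.  78.]
red [ 300. -377.   14.]
```

View pics/c1.png

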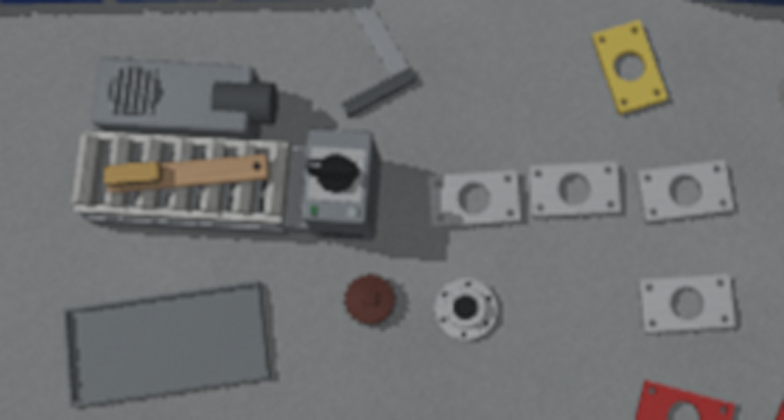

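```bash
python3 - <<'E'
from h import *
# look poses
for P in [(560,200,420),(520,-250,420)]:
    for y in [(0,-1,0),(0,1,0)]:
        print('look',P,y,env.ik(P,quat((0,0,-1),y)))
# placing: tool z along -y tilted down by a; tips
for a in (0,15,30,45):
  a_=np.radians(a)
  z=np.array([0,-np.cos(a_),-np.sin(a_)])
  for sl in (-95,19):
    for h in (135,180):
     G=np.array([588,218+sl,h]); P=G-61*z
     for y in [(1,0,0),(-1,0,0)]:
        q=env.ik(P,quat(z,y)); print('place',a,sl,h,y[0],None if q is None else np.round(q,2))
E
```

```text
look (560, 200, 420) (0, -1, 0) [ 3.23010589e-01  2.67254294e-01  1.57765512e+00 -4.44089210e-16
  1.29668324e+00  1.89380692e+00]
look (560, 200, 420) (0, 1, 0) [ 3.23010589e-01  2.67254294e-01  1.57765512e+00 -4.44089210e-16
  1.29668324e+00 -1.24778574e+00]
look (520, -250, 420) (0, -1, 0) [-4.68771253e-01  2.38331998e-01  1.61573331e+00 -4.44089210e-16
  1.28752735e+00  1.10202507e+00]
look (520, -250, 420) (0, 1, 0) [-4.68771253e-01  2.38331998e-01  1.61573331e+00 -4.44089210e-16
  1.28752735e+00 -2.03956758e+00]
place 0 -95 135 1 [ 0.6   1.09  1.43 -1.07  1.9   1.03]
place 0 -95 135 -1 [ 0.6   1.09  1.43 -1.07  1.9  -2.11]
place 0 -95 180 1 [ 0.6   1.02  1.46 -1.08  1.93  0.99]
place 0 -95 180 -1 [ 0.6   1.02  1.46 -1.08  1.93 -2.15]
place 0 19 135 1 [ 0.72  1.15  1.24 -1.01  2.04  0.95]
place 0 19 135 -1 [ 0.72  1.15  1.24 -1.01  2.04 -2.19]
place 0 19 180 1 [ 0.72  1.09  1.26 -1.02  2.06  0.92]
place 0 19 180 -1 [ 0.72  1.09  1.26 -1.02  2.06 -2.23]
place 15 -95 135 1 [ 0.59  0.97  1.48 -0.95  1.71  1.  ]
place 15 -95 135 -1 [ 0.59  0.97  1.48 -0.95  1.71 -2.14]
place 15 -95 
[... 539 characters left out ...]
-0.83  1.56 -2.24]
place 30 19 135 1 [ 0.68  0.92  1.36 -0.74  1.66  0.94]
place 30 19 135 -1 [ 0.68  0.92  1.36 -0.74  1.66 -2.21]
place 30 19 180 1 [ 0.68  0.86  1.36 -0.75  1.7   0.9 ]
place 30 19 180 -1 [ 0.68  0.86  1.36 -0.75  1.7  -2.25]
place 45 -95 135 1 [ 0.49  0.73  1.6  -0.7   1.32  0.85]
place 45 -95 135 -1 [ 0.49  0.73  1.6  -0.7   1.32 -2.29]
place 45 -95 180 1 [ 0.49  0.67  1.59 -0.69  1.38  0.81]
place 45 -95 180 -1 [ 0.49  0.67  1.59 -0.69  1.38 -2.34]
place 45 19 135 1 [ 0.63  0.8   1.44 -0.61  1.45  0.88]
place 45 19 135 -1 [ 0.63  0.8   1.44 -0.61  1.45 -2.26]
place 45 19 180 1 [ 0.63  0.75  1.43 -0.61  1.51  0.84]
place 45 19 180 -1 [ 0.63  0.75  1.43 -0.61  1.51 -2.3 ]
```

```bash
python3 - <<'E'
from h import *
env.reach((530,200,420),quat((0,0,-1),(0,-1,0))); env.hold(0.3)
snap('wrist','w_rack')
env.reach((500,-230,420),quat((0,0,-1),(0,-1,0))); env.hold(0.3)
snap('wrist','w_pl')
print(env.read_state()['time_s'])
E
```

```text
4.1167
```

View pics/w_rack.png

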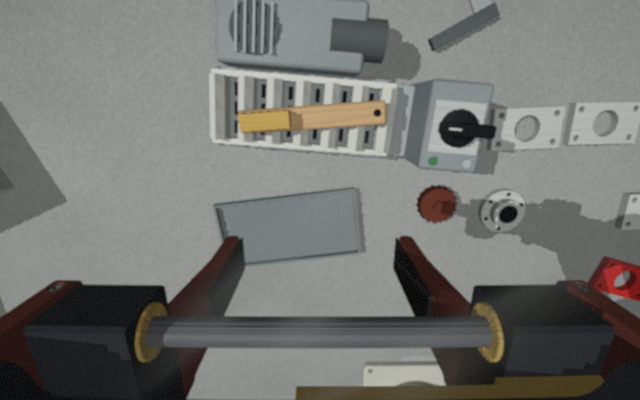

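View pics/w_pl.png

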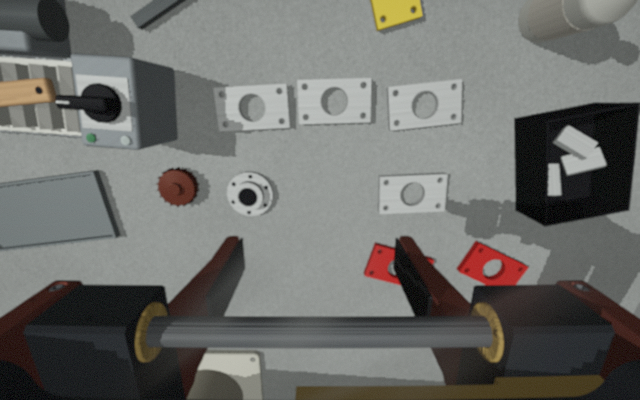

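```bash
python3 - <<'E'
from h import *
im=cv2.imread('pics/w_rack.png')
c=im[60:180,205:405];cv2.imwrite('pics/c2.png',cv2.resize(c,None,fx=4,fy=4,interpolation=cv2.INTER_CUBIC))
c=im[70:180,400:510];cv2.imwrite('pics/c3.png',cv2.resize(c,None,fx=5,fy=5,interpolation=cv2.INTER_CUBIC))
c=im[180:270,205:375];cv2.imwrite('pics/c4.png',cv2.resize(c,None,fx=4,fy=4,interpolation=cv2.INTER_CUBIC))
E
```

```text
(no output)
```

View pics/c2.png

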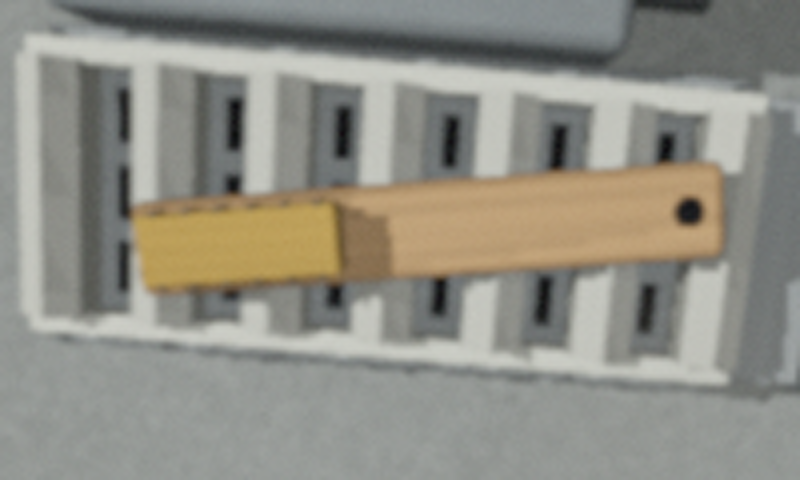

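View pics/c3.png

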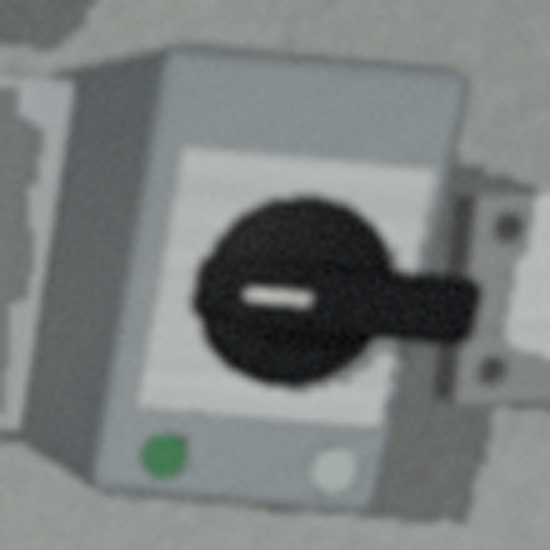

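View pics/c4.png

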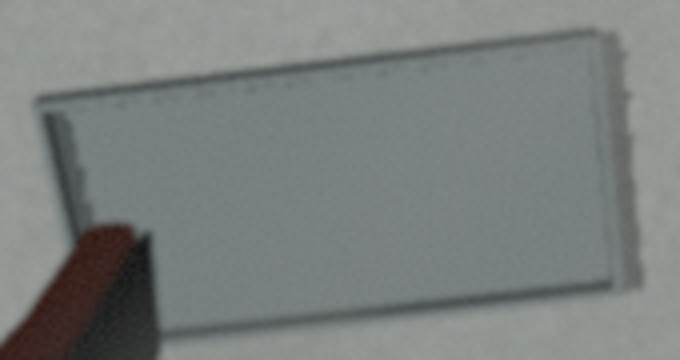

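```bash
cat >> h.py <<'E'
def st2w(s,P): # station pose s=(x,y,yaw)
    P=np.array(P,float).reshape(-1,3); c,n=np.cos(s[2]),np.sin(s[2])
    return np.c_[s[0]+c*P[:,0]-n*P[:,1], s[1]+n*P[:,0]+c*P[:,1], P[:,2]]
E
python3 - <<'E'
from h import *
from scipy.optimize import least_squares
# use commanded pose; the image was taken there
st={'tool_pos':np.array([530,200,420.]),'orientation':quat((0,0,-1),(0,-1,0))}
p,T=campose('wrist',st)
uv=np.array([(435.6,79.6),(493.4,85),(474.4,172),(419.4,167)])
box=[(55,-155,115),(55,-231,115),(-55,-231,115),(-55,-155,115)]
f=lambda s:(w2p(p,T,st2w(s,box))-uv).ravel()
r=least_squares(f,[588,218,0]);print(r.x,r.fun.round(1))
s=r.x
im=cv2.imread('pics/w_rack.png')
im=cv2.resize(im[60:180,205:505],None,fx=2.6,fy=2.6,interpolation=cv2.INTER_CUBIC)
def dr(a,b,c):
    q=(w2p(p,T,st2w(s,[a,b]))-[205,60]+.5)*2.6-.5
    cv2.line(im,*[tuple(int(v) for v in k) for k in q],c,1)
for y in (-76,-38,0,38,76): dr((-41,y,83),(41,y,83),(0,0,255))
for y in (-95,-57,-19,19,57,95): dr((-41,y,45),(41,y,45),(0,255,0))
for i in range(4): dr(box[i],box[(i+1)%4],(255,0,0))
cv2.imwrite('pics/ov.png',im)
E
```

```text
[ 6.02732865e+02  2.25549947e+02 -8.04732203e-02] [-2.  -2.   2.8 -1.4  1.1  2.  -1.8  2.2]
```

View pics/ov.png

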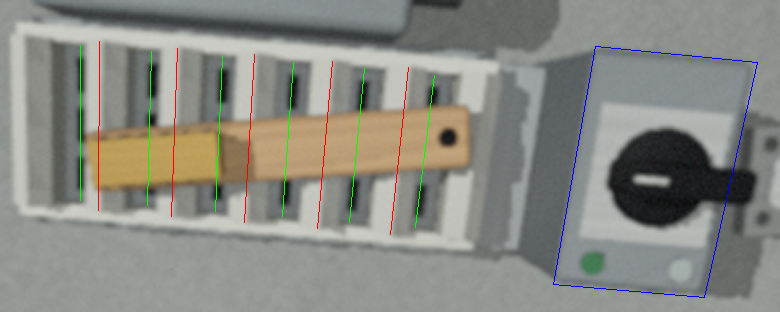

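```bash
python3 - <<'E'
from h import *
st={'tool_pos':np.array([530,200,420.]),'orientation':quat((0,0,-1),(0,-1,0))}
p,T=campose('wrist',st)
o=np.array([205,60]);g=lambda *a:np.array(a)/4+o
print(p2w(p,T,[g(720,212)],97),p2w(p,T,[g(141,248),g(340,240)],117), p2w(p,T,[g(720,165),g(720,258)],97))
o=np.array([205,180])
t=p2w(p,T,[g(38,100),g(598,32),g(615,287)],14);print(t, (t[0]+t[2])/2, np.diff(t,axis=0))
E
```

```text
[[604.2006681  117.80100985  97.        ]] [[594.30474933 297.27315367 117.        ]
 [596.48514094 236.66200458 117.        ]] [[618.43852148 118.66436799  97.        ]
 [589.97975047 116.93250998  97.        ]]
[[454.35007508 376.443831    14.        ]
 [483.57098964 143.30886741  14.        ]
 [367.8964182  131.85826016  14.        ]] [411.12324664 254.15104558  14.        ] [[ 2.92209146e+01 -2.33134964e+02  5.68434189e-14]
 [-1.15674571e+02 -1.14506073e+01 -5.68434189e-14]]
```

```bash
python3 - <<'E'
from h import *
env.reach((530,60,420),quat((0,0,-1),(0,-1,0)))
b=np.array([-.055,.998,0]); gp=np.array([599.2+.8,209.5-15,0])
qb=quat((0,0,-1),np.cross(b,[0,0,1]))
t=np.array([-.124,.992,0]); qt=quat((0,0,-1),np.cross(t,[0,0,1]))
tp=np.array([411.1,254.1,0])-15*t
env.reach(gp+[0,0,300],qb); set_gripper(70)
env.move_l(gp+[0,0,200]); print(env.move_l(gp+[0,0,167],rate=50,f_stop=8), env.read_state()['tool_pos'])
set_gripper(5); print(env.read_state()['width'])
env.move_l(gp+[0,0,260]); print(env.read_state()['width'])
env.reach(tp+[0,0,220],qt); 
env.hold(.2); snap('wrist','w_br')
E
```

```text
False [600.11036287 194.52775579 167.02115288]
29.667560588963763
29.730133172853176
```

View pics/w_br.png

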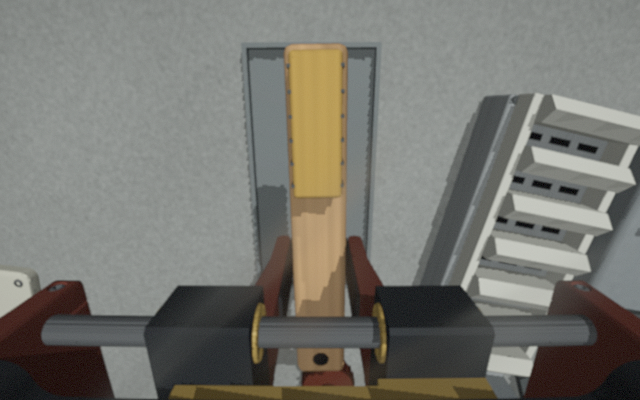

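```bash
python3 - <<'E'
from h import *
t=np.array([-.124,.992,0]); tp=np.array([411.1,254.1,0])-15*t
env.move_l(tp+[0,0,110]); print(env.move_l(tp+[0,0,87],rate=30,f_stop=5), env.read_state()['tool_pos'])
set_gripper(46); env.move_l(tp+[0,0,230])
# close look at comb
env.reach((560,225,330),quat((0,0,-1),(0,-1,0))); env.hold(.3)
snap('wrist','w_comb'); s=env.read_state(); np.save('comb_state.npy',np.r_[s['tool_pos'],s['orientation']])
snap('top','top1')
print(s['time_s'],s['tool_pos'])
E
```

```text
True [412.73875354 239.12115167  87.96617749]
16.0833 [559.84982234 225.05521553 329.958415  ]
```

View pics/w_comb.png

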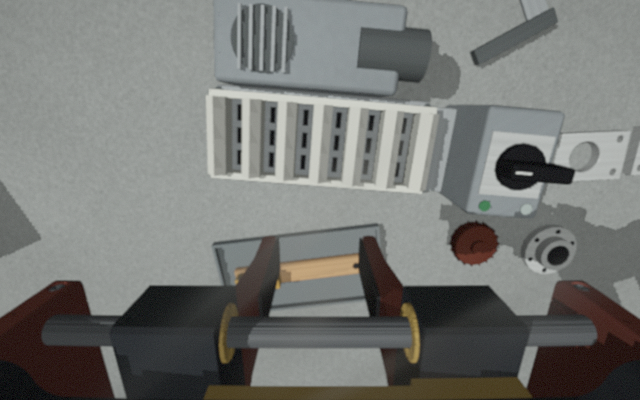

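View pics/top1.png

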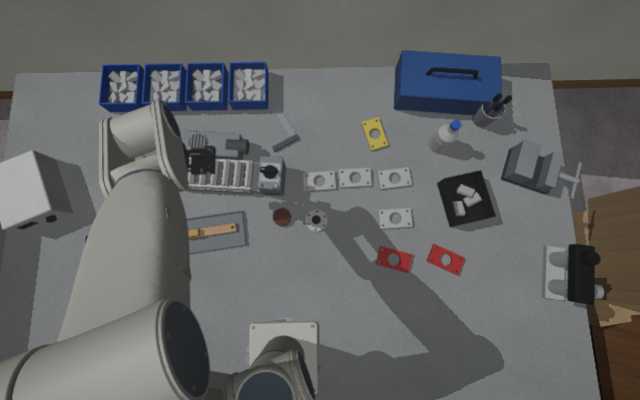

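```bash
python3 - <<'E'
from h import *
im=cv2.imread('pics/w_comb.png')
cv2.imwrite('pics/c5.png',cv2.resize(im[80:205,200:330],None,fx=4.5,fy=4.5,interpolation=cv2.INTER_CUBIC))
cv2.imwrite('pics/c6.png',cv2.resize(im[80:205,320:450],None,fx=4.5,fy=4.5,interpolation=cv2.INTER_CUBIC))
cv2.imwrite('pics/c7.png',cv2.resize(im[95:220,455:585],None,fx=4.5,fy=4.5,interpolation=cv2.INTER_CUBIC))
E
```

```text
(no output)
```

View pics/c5.png

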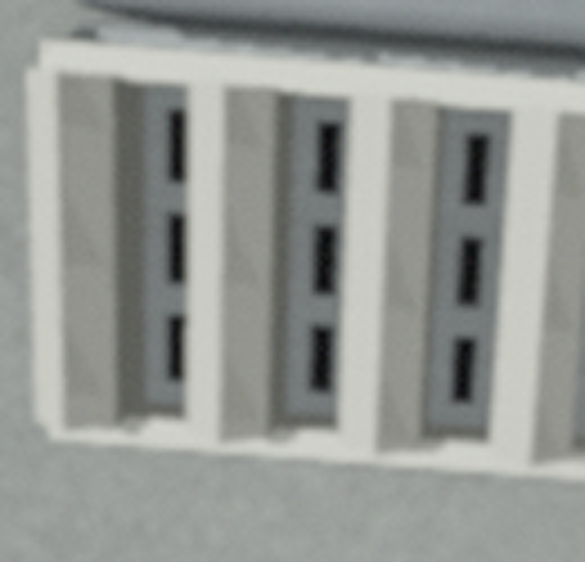

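View pics/c6.png

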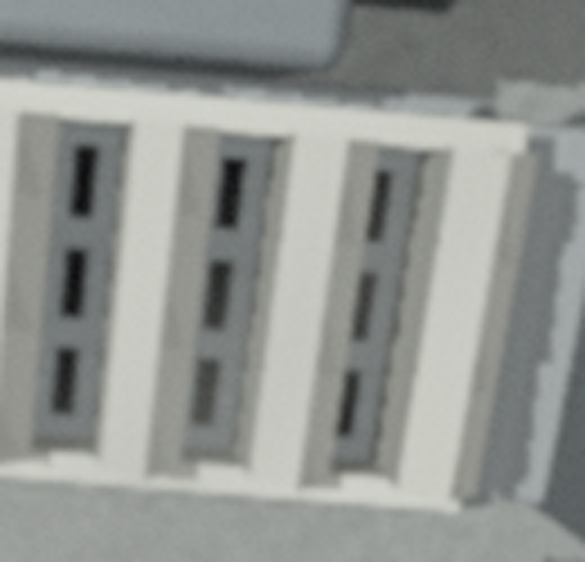

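View pics/c7.png

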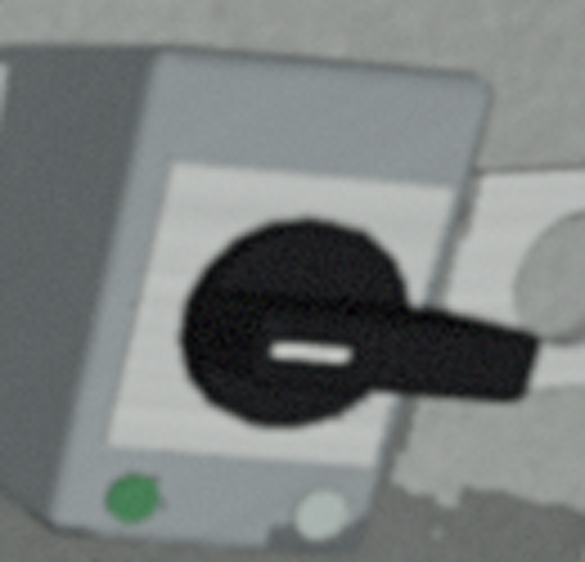

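```bash
python3 - <<'E'
from h import *
from scipy.optimize import least_squares
a=np.load('comb_state.npy');st={'tool_pos':a[:3],'orientation':a[3:]}
p,T=campose('wrist',st)
A=lambda x,y:np.array([x,y])/4.5+[200,80]; B=lambda x,y:np.array([x,y])/4.5+[320,80]; C=lambda x,y:np.array([x,y])/4.5+[455,95]
hol=[(57,A(323,260)),(19,A(470,271)),(-19,B(75,283)),(-57,B(218,295))]
holy=hol+[(19,A(477,169)),(19,A(462,371)),(-19,B(85,181)),(-19,B(65,380)),(-57,B(232,193)),(-57,B(206,392))]
rid=[(76,A(224,88)),(76,A(221,440)),(38,A(390,100)),(38,A(376,452)),(0,A(556,112)),(0,A(533,462)),(-38,B(186,128)),(-38,B(148,472)),(-76,B(350,142)),(-76,B(303,485))]
def inv(s,X): 
    c,n=np.cos(s[2]),np.sin(s[2]); d=X[:,:2]-s[:2]; return np.c_[c*d[:,0]+n*d[:,1],-n*d[:,0]+c*d[:,1]]
def parts(s):
    h=inv(s,p2w(p,T,[u for _,u in hol],45)); hy=inv(s,p2w(p,T,[u for _,u in holy],45)); r=inv(s,p2w(p,T,[u for _,u in rid],83))
    return h[:,0],hy[:,1]-[y for y,_ in holy],r[:,1]-[y for y,_ in rid]
r=least_squares(lambda s:np.concatenate(parts(s)),[600,222,-.07]);s=r.x
print(s,[q.round(1) for q in parts(s)])
b=inv(s,p2w(p,T,[C(155,50),C(495,78),C(375,548),C(52,525)],115));print(b.round(1))
rail=inv(s,p2w(p,T,[A(40,40),A(50,440)],65));print(rail.round(1))
np.save('s.npy',s)
print(inv(s,p2w(p,T,[C(310,352)],157)))
E
```

```text
[ 6.02351038e+02  2.24600861e+02 -7.54467402e-02] [array([ 0.2,  0.2, -0.1, -0.3]), array([ 0.6,  0.2,  0.1,  0.3, -0. ,  0.7, -0.1,  0.4, -0.1,  0.4]), array([-0.3, -0.3,  0.2, -0.1,  0.5, -0.4, -0.4, -0.4, -0.2, -0.8])]
[[  52.6 -152.8]
 [  53.3 -226.3]
 [ -51.4 -230.6]
 [ -51.4 -153.8]]
[[ 49.  123.3]
 [-48.3 123.5]]
[[  -0.37946724 -173.02473584]]
```

```bash
cat >> h.py <<'E'
def warp(im,p,T,x0,x1,y0,y1,z,k=2):
    # rows: x decreasing, cols: y decreasing (like top view), k px/mm
    xs=np.arange(x1,x0,-1/k);ys=np.arange(y1,y0,-1/k)
    X,Y=np.meshgrid(xs,ys,indexing='ij')
    m=w2p(p,T,np.c_[X.ravel(),Y.ravel(),np.full(X.size,float(z))]).astype(np.float32).reshape(X.shape+(2,))
    return cv2.remap(im,m[...,0],m[...,1],cv2.INTER_LINEAR)
E
python3 - <<'E'
from h import *
env.reach((480,-240,330),quat((0,0,-1),(0,-1,0))); env.hold(.3)
im,p,T=snap('wrist','w_pl2')
w=warp(im,p,T,380,680,-480,-60,14,2)
cv2.imwrite('pics/warp.png',cv2.resize(w,None,fx=.9,fy=.9)); cv2.imwrite('warp.png',w)
g=w.astype(int)
for nm,(x,y) in dict(A=(580,-131),B=(585,-253),C=(582,-393),D=(441,-388)).items():
    r,c=int((680-x)*2),int((-60-y)*2); print(nm,w[r-45,c],w[r-75 if r>75 else 0,c])
E
```

```text
A [184 186 184] [149 151 148]
B [96 98 96] [160 163 159]
C [124 126 122] [144 148 143]
D [157 159 156] [119 121 118]
```

View pics/warp.png

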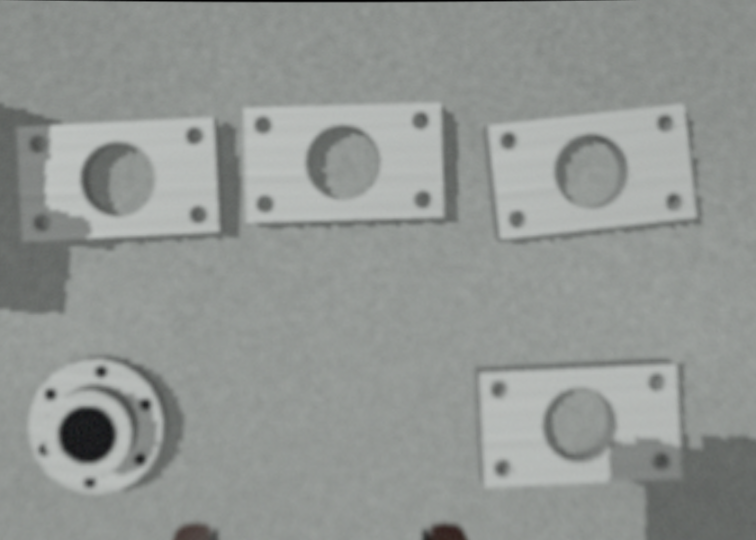

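```bash
cat >> h.py <<'E'
A_=np.radians(15); UO=28.; NO=-2.8
def tool_for(c,u,n):
    c,u,n=[np.array(v,float) for v in (c,u,n)]; u/=np.linalg.norm(u)
    z=-np.cos(A_)*n-np.sin(A_)*u; w=np.cross(u,n)
    return c+UO*u+NO*n-80*z, quat(z,w), z
def place_tool(slot,zc,dx=0):
    s=np.load('s.npy'); yh=np.array([-np.sin(s[2]),np.cos(s[2]),0])
    return tool_for(st2w(s,[(dx,slot,zc)])[0],(0,0,1),yh)
def plates_from_warp(corners,x1=680,y1=-60,k=1.8):
    c=np.array(corners,float); X=np.c_[x1-c[:,1]/k,y1-c[:,0]/k,np.full(4,7.)]
    u=(X[1]+X[2]-X[0]-X[3]); u[2]=0; print('len',np.linalg.norm(u)/2,'wid',np.linalg.norm(X[0]+X[1]-X[2]-X[3])/2)
    return X.mean(0),u/np.linalg.norm(u)
def look(name):
    env.reach((480,-240,330),quat((0,0,-1),(0,-1,0))); env.hold(.2)
    im,p,T=snap('wrist','raw_'+name); w=warp(im,p,T,380,680,-480,-60,14,1.8); cv2.imwrite(f'pics/{name}.png',w)
def pick(c,u):
    P,q,z=tool_for(c,u,(0,0,1))
    set_gripper(88)
    env.reach(P-100*z,q); 
    env.move_l(P-20*z,rate=150); print('stop?',env.move_l(P,rate=40,f_stop=10))
    set_gripper(50); print('width',env.read_state()['width'])
    env.move_l(P+[0,0,250],rate=250); print('width',env.read_state()['width'],env.read_state()['force'].round(1))
def place_hover(slot):
    P,q,z=place_tool(slot,220); env.reach(P,q); env.hold(.2); print(env.read_state()['time_s'],env.read_state()['width'])
def place_down(slot):
    P,q,z=place_tool(slot,150); env.move_l(P,rate=100)
    P,q,z=place_tool(slot,96.5); print('contact',env.move_l(P,rate=35,f_stop=8)); s=env.read_state()
    P0,_,_=place_tool(slot,100); print('dz vs seated',(s['tool_pos']-P0).round(1))
def place_release():
    set_gripper(80); s=env.read_state(); z=R.from_quat(s['orientation']).as_matrix()[:,2]
    env.move_l(s['tool_pos']-110*z,rate=150); s=env.read_state(); env.move_l(s['tool_pos']+[0,0,max(0,330-s['tool_pos'][2])],rate=250)
PL=dict(A=[(17,127),(214,117),(219,233),(22,242)],B=[(243,107),(442,103),(444,219),(247,223)],C=[(487,125),(686,104),(697,219),(500,240)],D=[(478,370),(680,361),(683,478),(484,487)])
E
python3 - <<'E'
from h import *
for k in PL:
    c,u=plates_from_warp(PL[k]); print(k,c.round(1),u.round(3))
    P,q,z=tool_for(c,u,(0,0,1)); 
    for d in (P,P-100*z,P+[0,0,250]): j=env.ik(d,q); print(None if j is None else j.round(2))
for sl in (-95,-57,-19,19):
    for zc in (220,97): P,q,z=place_tool(sl,zc); j=env.ik(P,q); print(P.round(0),None if j is None else j.round(2))
E
```

```text
len 109.57162661028944 wid 64.2267635841463
A [ 580.1 -125.6    7. ] [ 0.048 -0.999  0.   ]
[-0.4   0.74  1.71  0.32  0.83  2.46]
[-0.43  0.61  1.67  0.27  1.01  2.49]
None
len 110.02244439933578 wid 64.46599256608769
B [ 589.4 -251.1    7. ] [ 0.02 -1.    0.  ]
[-0.56  0.81  1.56  0.27  0.94  2.38]
[-0.59  0.69  1.51  0.24  1.11  2.4 ]
[-0.56  0.5   1.45  0.22  1.34  2.49]
len 110.61695670696743 wid 64.23577327238489
C [ 584.4 -389.2    7. ] [ 0.105 -0.994  0.   ]
[-0.71  0.9   1.33  0.2   1.11  2.22]
[-0.73  0.81  1.27  0.18  1.27  2.23]
[-0.71  0.63  1.23  0.18  1.47  2.29]
len 111.50105186903501 wid 65.04805915628843
D [ 444.4 -382.9    7. ] [ 0.045 -0.999  0.   ]
[-0.85  0.78  1.62  0.2   0.96  2.12]
[-0.87  0.66  1.56  0.17  1.13  2.13]
[-0.85  0.46  1.52  0.17  1.37  2.2 ]
[601. 204. 269.] [ 0.59  0.84  1.4  -0.93  1.88 -2.28]
[601. 204. 146.] [ 0.59  1.01  1.38 -0.89  1.79 -2.15]
[604. 242. 269.] [ 0.63  0.87  1.34 -0.91  1.93 -2.29]
[604. 242. 146.] [ 0.63  1.03  1.32 -0.87  1.84 -2.17]
[607. 280. 269.] [ 0.66  0.9   1.26 -0.89  1.98 -2.3 ]
[607. 280. 146.] [ 0.66  1.06  1.24 -0.85  1.89 -2.19]
[609. 318. 269.] [ 0.7   0.93  1.19 -0.88  2.03 -2.32]
[609. 318. 146.] [ 0.7   1.09  1.16 -0.84  1.94 -2.21]
```

```bash
python3 - <<'E'
from h import *
for k in 'BCD':
    c,u=plates_from_warp(PL[k]); u=-u
    P,q,z=tool_for(c,u,(0,0,1)); 
    for d in (P,P-100*z,P+[0,0,250]): j=env.ik(d,q); print(k,None if j is None else j.round(2))
c,u=plates_from_warp(PL['D']); pick(c,-u)
snap('wrist','g_D')
E
```

```text
len 110.02244439933578 wid 64.46599256608769
B [-0.26  0.72  1.77 -0.44  0.63  0.08]
B [-0.22  0.56  1.77 -0.36  0.78  0.02]
B [-0.26  0.37  1.66 -0.29  1.06 -0.14]
len 110.61695670696743 wid 64.23577327238489
C [-0.48  0.75  1.69 -0.4   0.59 -0.26]
C [-0.44  0.59  1.71 -0.34  0.73 -0.31]
C [-0.48  0.42  1.58 -0.26  1.01 -0.46]
len 111.50105186903501 wid 65.04805915628843
D [-0.58  0.65  1.96 -0.53  0.43 -0.15]
D [-0.54  0.45  1.98 -0.39  0.6  -0.27]
D [-0.58  0.24  1.84 -0.27  0.92 -0.48]
len 111.50105186903501 wid 65.04805915628843
stop? False
width 63.284378111281626
width 63.683876219601046 [-0.2  0.2 -2.3]
```

View pics/g_D.png

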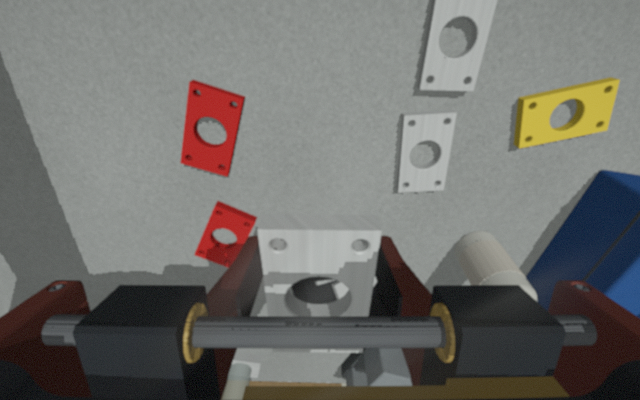

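```bash
python3 - <<'E'
from h import *
place_hover(-95); snap('side','s_D'); snap('wrist','w_D')
E
```

```text
25.35 67.26871675424465
```

View pics/s_D.png

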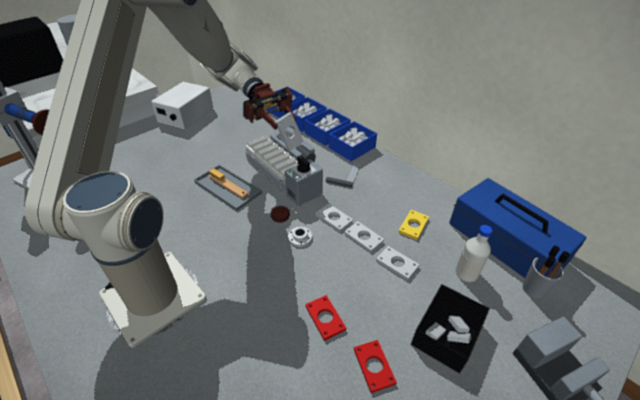

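View pics/w_D.png

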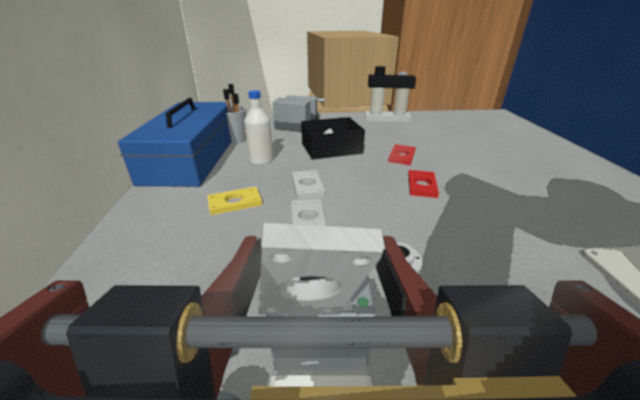

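```bash
python3 - <<'E'
from h import *
im=cv2.imread('pics/w_D.png');cv2.imwrite('pics/c8.png',cv2.resize(im[200:380,220:430],None,fx=3.2,fy=3.2,interpolation=cv2.INTER_CUBIC))
im=cv2.imread('pics/g_D.png');cv2.imwrite('pics/c8g.png',cv2.resize(im[200:380,220:430],None,fx=3.2,fy=3.2,interpolation=cv2.INTER_CUBIC))
im=cv2.imread('pics/s_D.png');cv2.imwrite('pics/c9.png',cv2.resize(im[60:210,220:350],None,fx=4,fy=4,interpolation=cv2.INTER_CUBIC))
s=env.read_state();print(s['width'],s['force'])
E
```

```text
66.88848393341648 [-0.21749154 -0.26602949 -1.33712587]
```

View pics/c8.png

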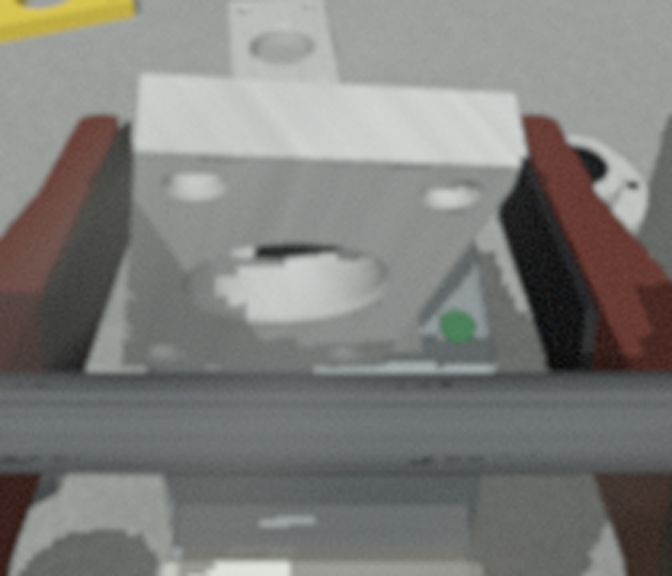

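View pics/c8g.png

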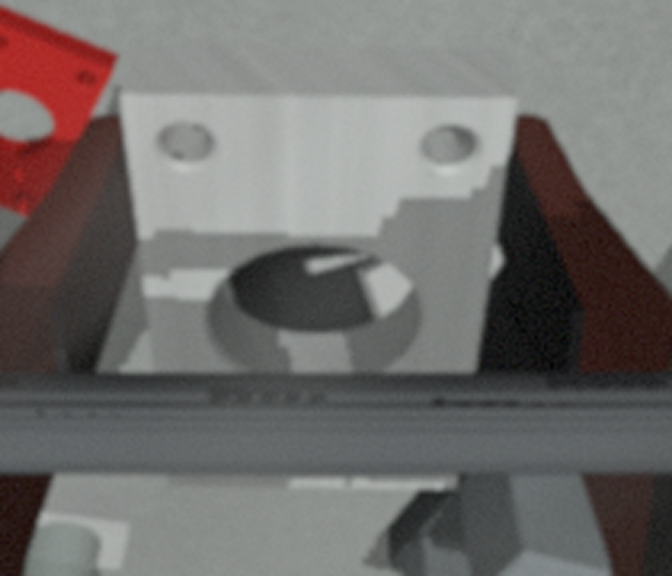

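View pics/c9.png

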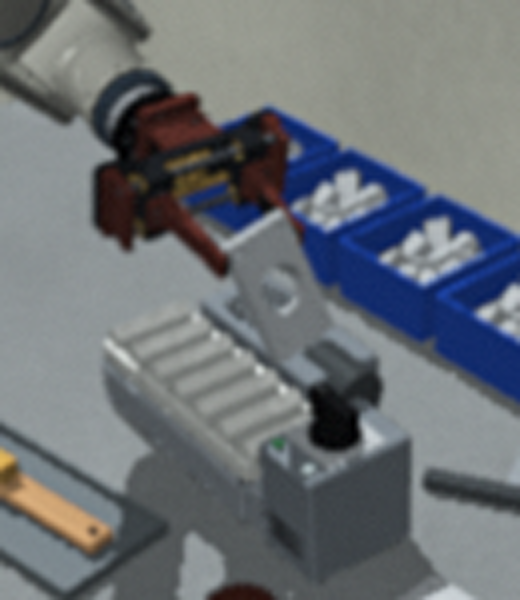

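```bash
python3 - <<'E'
from h import *
p,_=campose('wrist')
K=np.array([[p['fx'],0,p['cx']],[0,p['fy'],p['cy']],[0,0,1.]])
def pnp(obj,uv):
    obj=np.array(obj,float);uv=np.array(uv,float)/3.2+[220,200]
    ok,rv,tv,err=cv2.solvePnPGeneric(obj,uv,K,p['dist'],flags=cv2.SOLVEPNP_SQPNP)
    for r,t,e in zip(rv,tv,err):
        r,t=cv2.solvePnPRefineLM(obj,uv,K,p['dist'],r,t)
        Tc=np.eye(4);Tc[:3,:3]=np.diag([1,-1,-1])@cv2.Rodrigues(r)[0];Tc[:3,3]=(np.diag([1,-1,-1])@t).ravel()
        X=p['tool_from_camera']@Tc
        print('err',e,'centre tool',X[:3,3].round(1),'\n',X[:3,:3].round(3))
        s=env.read_state();W=R.from_quat(s['orientation']).as_matrix()
        print('world c',(W@X[:3,3]+s['tool_pos']).round(1),'axes(u,w,n cols)\n',(W@X[:3,:3]).round(3))
# plate frame: u up(x), w ?(y), n toward gripper (z). image left/right: 
o=[(55,32,-7),(55,-32,-7),(55,32,7),(55,-32,7),(43.4,21.7,7),(43.4,-21.7,7),(0,0,7),(-43.4,21.7,7),(-43.4,-21.7,7)]
uv=[(140,75),(515,92),(135,155),(522,160),(195,185),(452,197),(285,285),(165,353),(345,350)]
# right-handed: u x w = n ; u up, n toward viewer => w = n x u = toward viewer x up = right?? viewer: right x up = toward => up x toward... w=n×u = toward×up = right
o=[(a,-b,c) for a,b,c in o]
pnp(o,uv)
E
```

```text
err [18.36020214] centre tool [-6.8 -5.2 73.5] 
 [[-0.177  0.038 -0.983]
 [ 0.123  0.992  0.017]
 [ 0.977 -0.118 -0.18 ]]
world c [601.  133.9 243.4] axes(u,w,n cols)
 [[-0.191 -0.981  0.017]
 [-0.885  0.18   0.429]
 [-0.424  0.067 -0.903]]
```

```bash
python3 - <<'E'
from h import *
im=cv2.imread('pics/w_D.png')[215:325,240:400]
im=cv2.resize(im,None,fx=5,fy=5,interpolation=cv2.INTER_LANCZOS4);im=cv2.convertScaleAbs(im,alpha=1.6,beta=-90)
cv2.imwrite('pics/c10.png',im)
t,_,_=snap('top','t_D');cv2.imwrite('pics/c11.png',cv2.resize(t[110:220,150:300],None,fx=5,fy=5,interpolation=cv2.INTER_CUBIC))
E
```

```text
(no output)
```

View pics/c10.png

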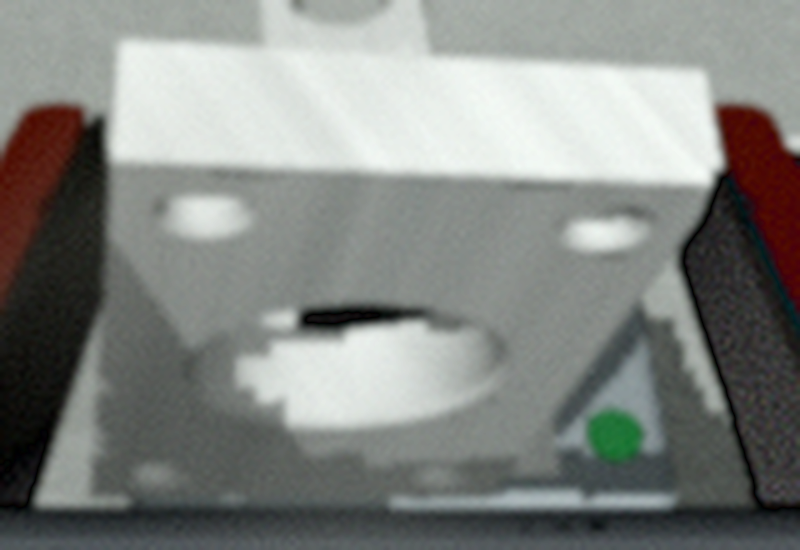

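View pics/c11.png

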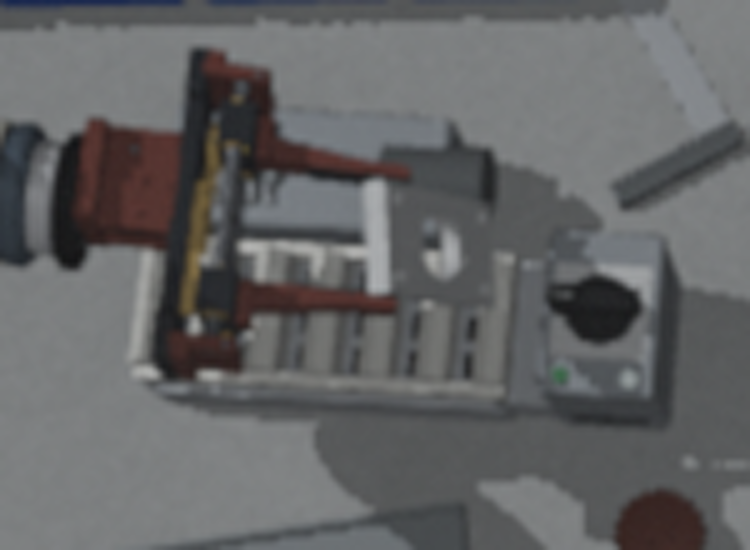

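```bash
cat > pose.py <<'E'
from h import *
from scipy.optimize import least_squares
def fit(obj,uv,c0,M0,state=None,verbose=1):
    p=viewer.camera_params('wrist');Tc=p['tool_from_camera']
    obj=np.array(obj,float);uv=np.array(uv,float)
    def f(v):
        M=R.from_rotvec(v[3:]).as_matrix()@M0
        return (w2p(p,Tc,obj@M.T+v[:3])-uv).ravel()
    r=least_squares(f,np.r_[c0,0,0,0],loss='soft_l1',f_scale=2); M=R.from_rotvec(r.x[3:]).as_matrix()@M0
    s=state or env.read_state();W=R.from_quat(s['orientation']).as_matrix()
    c,Mw=W@r.x[:3]+s['tool_pos'],W@M
    if verbose: print('res',np.abs(f(r.x)).reshape(-1,2).max(1).round(1));print('tool c',r.x[:3].round(1),'\n',M.round(3)); print('world c',c.round(1),'\n',Mw.round(3))
    return c,Mw,r.x[:3],M
E
python3 - <<'E'
from pose import *
o=[(55,-32,-7),(55,32,-7),(55,-32,7),(55,32,7),(43.4,-21.7,7),(43.4,21.7,7),(0,0,7),(-43.4,-21.7,7),(-43.4,21.7,7)]
uv=np.array([(118,42),(708,70),(108,160),(715,185),(205,210),(605,230),(345,375),(155,475),(435,475)])/5+[240,215]
# which way is image right in tool? camera x = tool +y
for t in (0,30,60,-30):
    a=np.radians(t);u=np.array([np.cos(a),0,-np.sin(a)]);w=np.array([0,1,0]);n=np.cross(u,w)
    print(t,n); fit(o,uv,(-10,0,78),np.c_[u,w,n])
E
```

```text
0 [ 0. -0.  1.]
res [46.1 45.   2.4  2.2  0.9  3.8  1.3  0.9  1.1]
tool c [-41.1  -7.6  90.3] 
 [[ 0.819 -0.124  0.56 ]
 [ 0.182  0.982 -0.048]
 [-0.544  0.141  0.827]]
world c [602.8 126.6 205.9] 
 [[-0.158 -0.987 -0.024]
 [ 0.326 -0.029 -0.945]
 [ 0.932 -0.157  0.326]]
30 [ 0.5       -0.         0.8660254]
res [46.1 45.   2.4  2.2  0.9  3.8  1.3  0.9  1.1]
tool c [-41.1  -7.6  90.3] 
 [[ 0.819 -0.124  0.56 ]
 [ 0.182  0.982 -0.048]
 [-0.544  0.141  0.827]]
world c [602.8 126.6 205.9] 
 [[-0.158 -0.987 -0.024]
 [ 0.326 -0.029 -0.945]
 [ 0.932 -0.157  0.326]]
60 [ 0.8660254 -0.         0.5      ]
res [46.1 45.   2.4  2.2  0.9  3.8  1.3  0.9  1.1]
tool c [-41.1  -7.6  90.3] 
 [[ 0.819 -0.124  0.56 ]
 [ 0.182  0.982 -0.048]
 [-0.544  0.141  0.827]]
world c [602.8 126.6 205.9] 
 [[-0.158 -0.987 -0.024]
 [ 0.326 -0.029 -0.945]
 [ 0.932 -0.157  0.326]]
-30 [-0.5        0.         0.8660254]
res [12.9  5.9 15.5  6.9  6.7  5.2 14.8 50.6 22.5]
tool c [12.5 -5.9 43.9] 
 [[-0.26   0.067 -0.963]
 [ 0.163  0.986  0.024]
 [ 0.952 -0.151 -0.267]]
world c [603.4 157.6 269.7] 
 [[-0.227 -0.974  0.015]
 [-0.837  0.203  0.508]
 [-0.498  0.103 -0.861]]
```

```bash
python3 - <<'E'
from pose import *
o=[(55,32,-7),(55,-32,-7),(55,32,7),(55,-32,7),(43.4,21.7,7),(43.4,-21.7,7),(0,0,7),(-43.4,21.7,7),(-43.4,-21.7,7)]
uv=np.array([(118,42),(708,70),(108,160),(715,185),(205,210),(605,230),(345,375),(155,475),(435,475)])/5+[240,215]
for t in (0,30):
    a=np.radians(t);u=np.array([np.cos(a),0,-np.sin(a)]);w=np.array([0,-1,0]);n=np.cross(u,w)
    fit(o,uv,(-10,0,78),np.c_[u,w,n])
E
```

```text
res [0.6 1.1 0.4 2.  1.2 1.  0.7 0.1 0.5]
tool c [-29.1  -7.9  95.1] 
 [[ 0.802  0.119 -0.586]
 [ 0.183 -0.982  0.051]
 [-0.569 -0.148 -0.809]]
world c [602.5 118.9 216.3] 
 [[-0.157  0.987  0.02 ]
 [ 0.355  0.037  0.934]
 [ 0.922  0.154 -0.356]]
res [0.6 1.1 0.4 2.  1.2 1.  0.7 0.1 0.5]
tool c [-29.1  -7.9  95.1] 
 [[ 0.802  0.119 -0.586]
 [ 0.183 -0.982  0.051]
 [-0.569 -0.148 -0.809]]
world c [602.5 118.9 216.3] 
 [[-0.157  0.987  0.02 ]
 [ 0.355  0.037  0.934]
 [ 0.922  0.154 -0.356]]
```

```bash
cat >> pose.py <<'E'
def tool_from_rel(slot,zc,ct,Mt,dx=0):
    # ct,Mt: plate centre & axes(u,w,n) in tool frame
    s=np.load('s.npy'); yh=np.array([-np.sin(s[2]),np.cos(s[2]),0]); u=np.array([0,0,1.])
    W=np.c_[u,np.cross(yh,u),yh]; Rt=W@Mt.T
    return st2w(s,[(dx,slot,zc)])[0]-Rt@ct, R.from_matrix(Rt).as_quat()
E
python3 - <<'E'
from pose import *
ct=np.array([-29.1,-7.9,95.1]);Mt=np.array([[ 0.802,.119,-.586],[.183,-.982,.051],[-.569,-.148,-.809]])
U,_,V=np.linalg.svd(Mt);Mt=U@V; np.save('rel.npy',np.c_[ct,Mt])
for z in (240,98): P,q=tool_from_rel(-95,z,ct,Mt); print(P.round(1),R.from_quat(q).as_matrix().round(2),env.ik(P,q))
P,q=tool_from_rel(-95,240,ct,Mt)
s=env.read_state();env.move_l(s['tool_pos']+[0,0,30],rate=50)
env.move_l(P,rot=q,rate=30); env.hold(.2); print(env.read_state()['width'])
im,_,_=snap('wrist','w_D2');im=cv2.resize(im[215:325,240:400],None,fx=5,fy=5,interpolation=cv2.INTER_LANCZOS4)
cv2.imwrite('pics/c12.png',cv2.convertScaleAbs(im,alpha=1.6,beta=-90)); snap('side','s_D2')
im=cv2.imread('pics/s_D2.png');cv2.imwrite('pics/c13.png',cv2.resize(im[60:210,220:350],None,fx=4,fy=4,interpolation=cv2.INTER_CUBIC))
E
```

```text
[609.5 189.2 318.9] [[ 0.07 -0.98 -0.21]
 [-0.59  0.12 -0.8 ]
 [ 0.8   0.18 -0.57]] [ 0.49909869  0.69825722  1.3563469  -0.66333436  1.80746798 -2.51974453]
[609.5 189.2 176.9] [[ 0.07 -0.98 -0.21]
 [-0.59  0.12 -0.8 ]
 [ 0.8   0.18 -0.57]] [ 0.49909869  0.86955369  1.39034803 -0.64375304  1.64425573 -2.39354498]
67.00704614637037
```

View pics/c12.png

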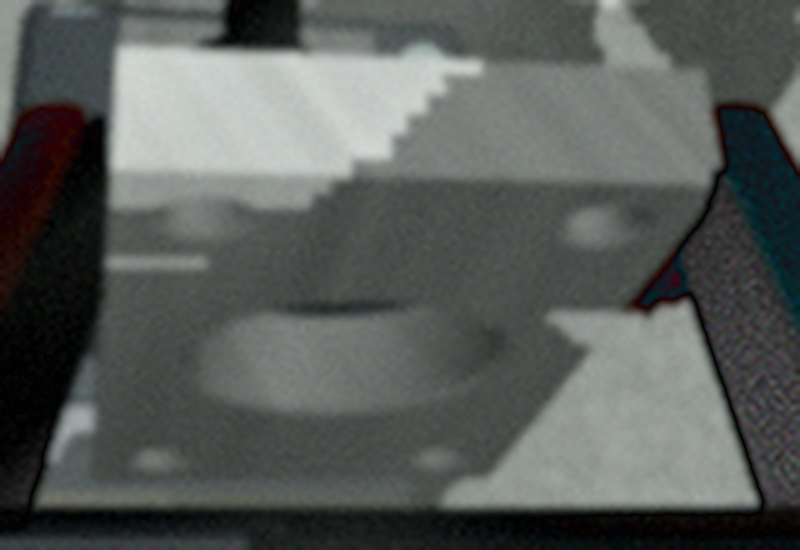

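View pics/c13.png

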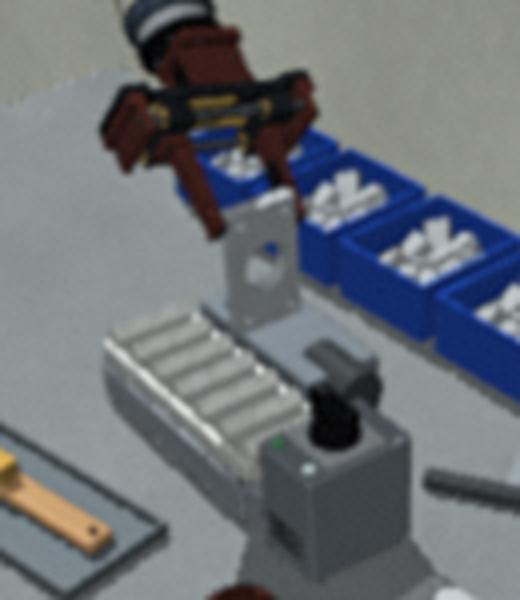

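```bash
python3 - <<'E'
from pose import *
o=[(55,32,-7),(55,-32,-7),(55,32,7),(55,-32,7),(43.4,21.7,7),(43.4,-21.7,7),(0,0,7),(-43.4,21.7,7),(-43.4,-21.7,7)]
uv=np.array([(118,45),(706,68),(108,170),(715,187),(203,217),(603,228),(348,362),(157,460),(436,459)])/5+[240,215]
r=np.load('rel.npy')
c,Mw,ct,Mt=fit(o,uv,r[:,0],r[:,1:])
np.save('rel.npy',np.c_[ct,Mt])
P,q=tool_from_rel(-95,150,ct,Mt); print(P,env.ik(P,q))
P,q=tool_from_rel(-95,98,ct,Mt); print(P,env.ik(P,q))
E
```

```text
res [0.4 0.9 0.5 1.8 0.5 0.8 0.8 0.2 0.4]
tool c [-28.7  -8.   96.8] 
 [[ 0.784  0.11  -0.611]
 [ 0.181 -0.982  0.056]
 [-0.594 -0.155 -0.79 ]]
world c [594.8 128.5 239. ] 
 [[ 0.006  0.998  0.064]
 [ 0.03  -0.064  0.997]
 [ 1.    -0.004 -0.031]]
[609.90927342 188.26317455 231.40493406] [ 0.49165555  0.79083581  1.38822748 -0.62722814  1.68725528 -2.43973103]
[609.90927342 188.26317455 179.40493406] [ 0.49165555  0.85728369  1.39374012 -0.62354022  1.62890541 -2.3974497 ]
```

```bash
python3 - <<'E'
from pose import *
r=np.load('rel.npy');ct,Mt=r[:,0],r[:,1:]
P,q=tool_from_rel(-95,150,ct,Mt); env.move_l(P,rot=q,rate=80)
P2,q=tool_from_rel(-95,97,ct,Mt); print(env.move_l(P2,rate=30,f_stop=6)); s=env.read_state(); print((s['tool_pos']-P2).round(1)[2]+97,s['force'],s['width'])
snap('side','s_D3')
im=cv2.imread('pics/s_D3.png');cv2.imwrite('pics/c13.png',cv2.resize(im[60:210,220:350],None,fx=4,fy=4,interpolation=cv2.INTER_CUBIC))
E
```

```text
True
98.6 [-0.16465067  0.82419251  4.7414722 ] 66.96150261847018
```

View pics/c13.png

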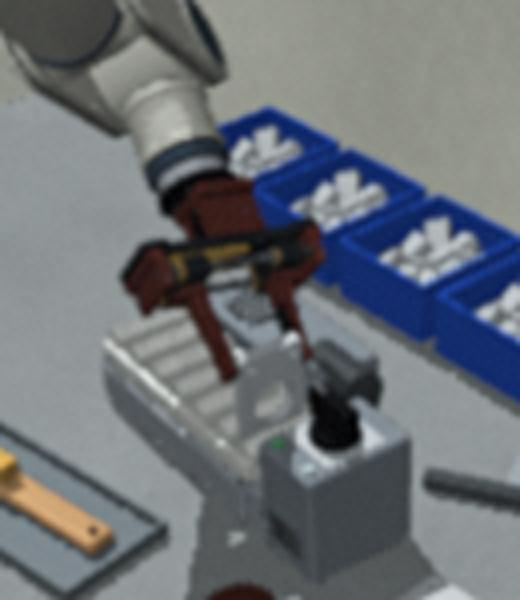

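```bash
python3 - <<'E'
from h import *
place_release(); 
snap('side','s_D4');im=cv2.imread('pics/s_D4.png');cv2.imwrite('pics/c13.png',cv2.resize(im[100:210,220:350],None,fx=5,fy=5,interpolation=cv2.INTER_CUBIC))
env.reach((480,-120,380),quat((0,0,-1),(0,-1,0))); look('l2'); print(env.read_state()['time_s'])
E
```

```text
36.3583
```

View pics/c13.png

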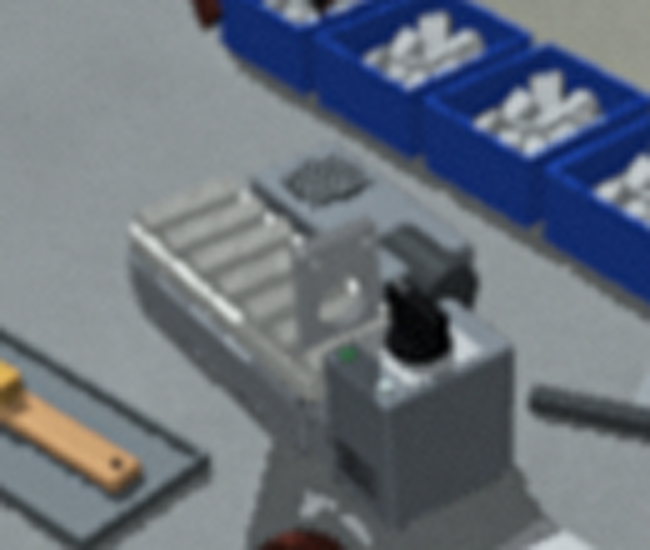

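View pics/l2.png

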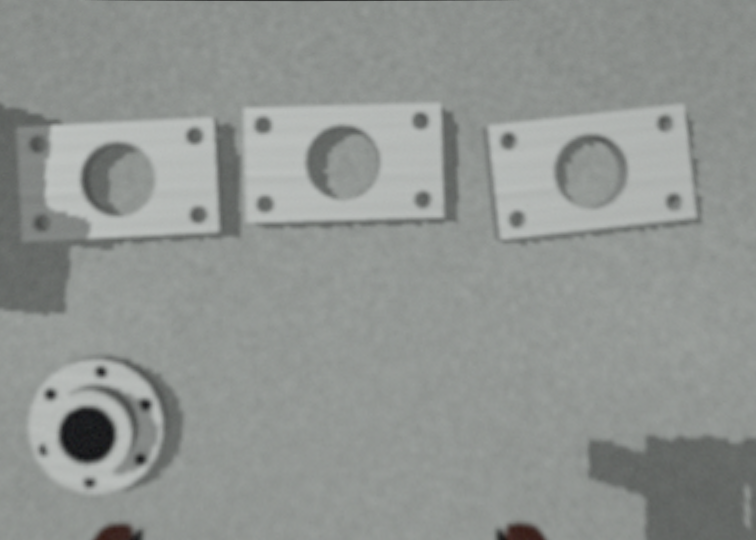

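```bash
sed -i 's/UO=28./UO=20./' h.py; python3 - <<'E'
from pose import *
s=np.load('s.npy');yh=np.array([-np.sin(s[2]),np.cos(s[2]),0])
for c0 in [(480,-150,330),(520,-50,330),(560,0,330),(600,130,330)]:
    P,q,z=tool_for(c0,(0,0,1),yh); j=env.ik(P,q);print(P.round(),None if j is None else j.round(2))
c,u=plates_from_warp(PL['C']);P,q,z=tool_for(c,-u,(0,0,1))
print(env.ik(P+[0,0,250],q)); pick(c,-u)
P,q,z=tool_for((500,-100,330),(0,0,1),yh); env.reach(P,q); env.hold(.1); print(env.read_state()['width'])
im,_,_=snap('wrist','w_C');im=cv2.resize(im[215:325,240:400],None,fx=5,fy=5,interpolation=cv2.INTER_LANCZOS4);cv2.imwrite('pics/c14.png',im)
snap('side','s_C')
E
```

```text
[486. -76. 371.] [ 0.26  0.42  1.92 -1.15  1.62 -2.31]
[526.  24. 371.] [ 0.41  0.51  1.76 -1.05  1.74 -2.33]
[566.  74. 371.] [ 0.45  0.58  1.63 -1.03  1.81 -2.36]
[606. 204. 371.] [ 0.58  0.72  1.37 -0.98  1.97 -2.41]
len 110.61695670696743 wid 64.23577327238489
[-0.48583764  0.42762654  1.57051742 -0.2564743   1.01021681 -0.46911402]
stop? False
width 63.71321242612575
width 63.50739545691229 [ 0.1 -0.7 -2.4]
63.6361123160734
```

View pics/c14.png

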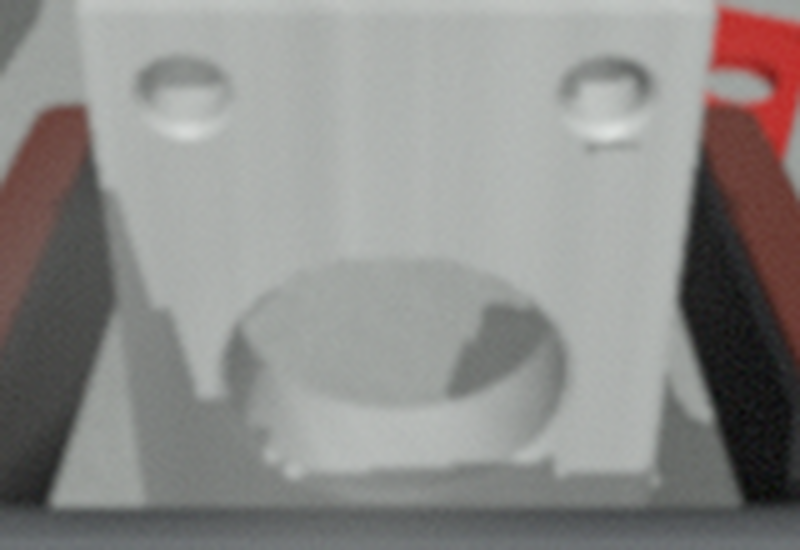

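View pics/s_C.png

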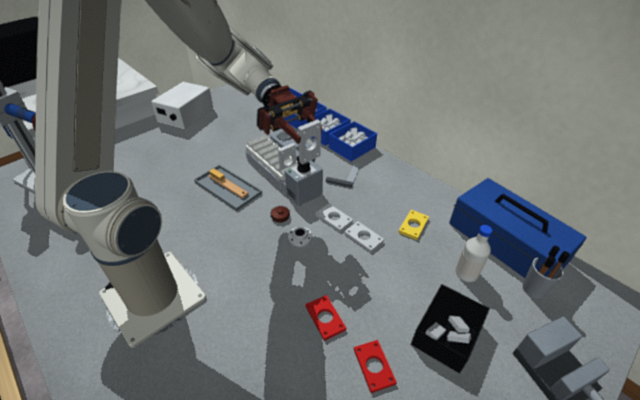

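```bash
cat >> pose.py <<'E'
def nominal():
    u=np.array([np.cos(A_),0,-np.sin(A_)]);n=np.array([-np.sin(A_),0,-np.cos(A_)])
    # x_tool=cos u - sin n ; z=-cos n - sin u
    M=np.c_[u,np.cross(n,u),n]
    return np.array([0,0,80.])-UO*u-NO*n, M
E
python3 - <<'E'
from pose import *
o=[(55,32,7),(55,-32,7),(43.4,21.7,7),(43.4,-21.7,7),(0,0,7)]
uv=np.array([(80,12),(716,13),(185,99),(607,99),(397,375)])/5+[240,215]
c0,M0=nominal(); print(c0,M0.round(3))
fit(o,uv,c0,M0)
E
```

```text
[-20.04320985   0.          82.47178859] [[ 0.966  0.    -0.259]
 [ 0.    -1.     0.   ]
 [-0.259 -0.    -0.966]]
res [0.5 0.2 0.8 0.4 0.1]
tool c [-23.2  -0.6  83.3] 
 [[ 0.957  0.    -0.291]
 [-0.001 -1.    -0.003]
 [-0.291  0.003 -0.957]]
world c [ 500.6 -100.7  326.7] 
 [[ 0.003  0.997  0.08 ]
 [ 0.033 -0.08   0.996]
 [ 0.999 -0.    -0.033]]
```

```bash
cat >> h.py <<'E'
def go_place(slot,name):
    P,q,z=place_tool(slot,290); env.move_l(P,rot=q,rate=200)
    P,q,z=place_tool(slot,150); env.move_l(P,rate=120); print('w',env.read_state()['width'])
    place_down(slot); s=env.read_state(); print(s['force'].round(1),s['width'])
    im,_,_=snap('side',name);cv2.imwrite('pics/z_'+name+'.png',cv2.resize(im[80:210,220:350],None,fx=4.5,fy=4.5,interpolation=cv2.INTER_CUBIC))
E
python3 - <<'E'
from h import *
go_place(-57,'pC')
E
```

```text
w 63.76172415389211
contact True
dz vs seated [-0.1 -0.1  1.9]
[0.8 1.6 4.8] 63.750439222706774
```

View pics/z_pC.png

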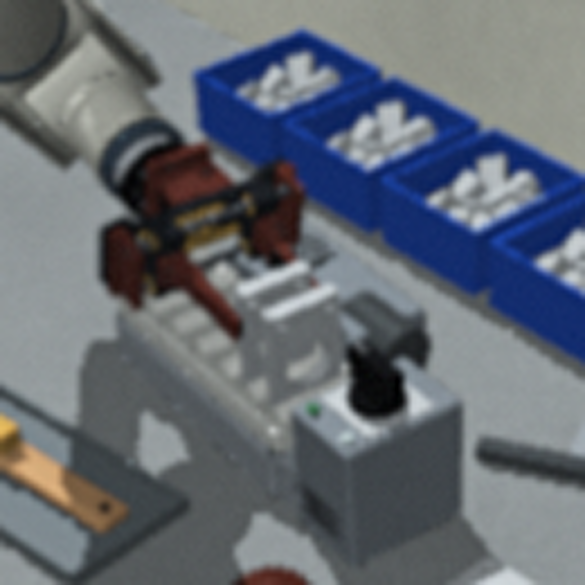

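```bash
python3 - <<'E'
from h import *
place_release(); env.reach((480,-120,380),quat((0,0,-1),(0,-1,0))); look('l3'); print(env.read_state()['time_s'])
E
```

```text
53.3417
```

View pics/l3.png

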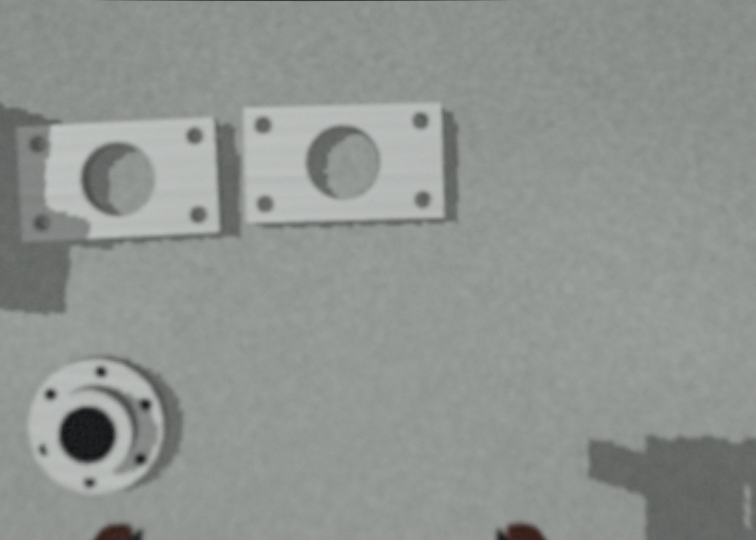

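```bash
cat >> h.py <<'E'
def to_way(name):
    s=np.load('s.npy');yh=np.array([-np.sin(s[2]),np.cos(s[2]),0])
    P,q,z=tool_for((500,-100,330),(0,0,1),yh); env.reach(P,q); env.hold(.1); print('way w',env.read_state()['width'])
    im,_,_=snap('wrist',name);im=cv2.resize(im[215:325,240:400],None,fx=5,fy=5,interpolation=cv2.INTER_LANCZOS4);cv2.imwrite('pics/z_'+name+'.png',im)
E
python3 - <<'E'
from h import *
c,u=plates_from_warp(PL['B']); pick(c,-u); to_way('wB')
E
```

```text
len 110.02244439933578 wid 64.46599256608769
stop? False
width 63.795760446315285
width 63.88209952212741 [ 0.4  0.3 -2.2]
way w 63.46052058507048
```

View pics/z_wB.png

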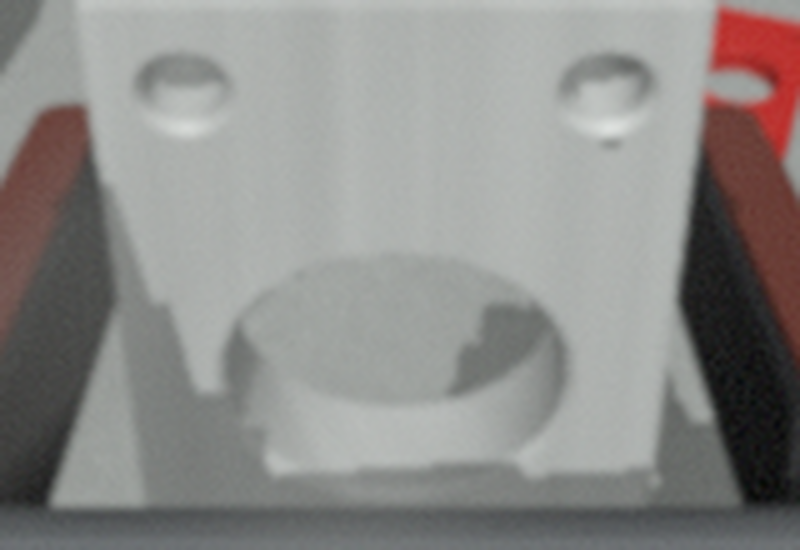

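Plate B sits in the grip just as C did: its holes are at the same pixels (185,97) and (607,97) in the crop. I'll put it in slot -19.

```bash
python3 - <<'E'
from h import *
go_place(-19,'pB'); place_release(); env.reach((480,-120,380),quat((0,0,-1),(0,-1,0))); look('l4'); print(env.read_state()['time_s'])
c,u=plates_from_warp(PL['A'])
P,q,z=tool_for(c,u,(0,0,1))
for d in (P,P-100*z,P+[0,0,150],P+[-120,-100,250],P+[-120,-100,150]): j=env.ik(d,q); print(None if j is None else j.round(2))
E
```

```text
w 64.27659566877372
contact True
dz vs seated [-0.2 -0.1  1.4]
[-0.3  2.   5.4] 64.02714290875602
70.475
len 109.57162661028944 wid 64.2267635841463
[-0.39  0.74  1.72  0.33  0.82  2.47]
[-0.42  0.61  1.68  0.28  1.    2.5 ]
None
[-0.63  0.32  1.74  0.21  1.26  2.38]
[-0.63  0.44  1.81  0.23  1.06  2.33]
```

View pics/l4.png

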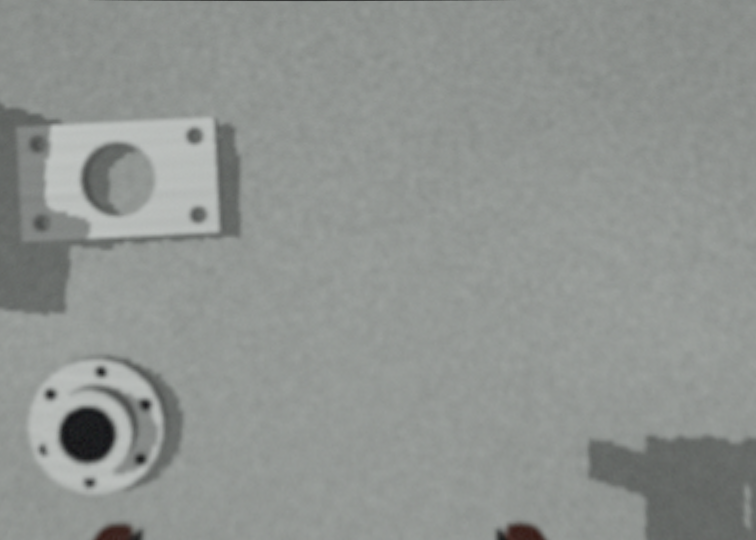

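View pics/z_pB.png

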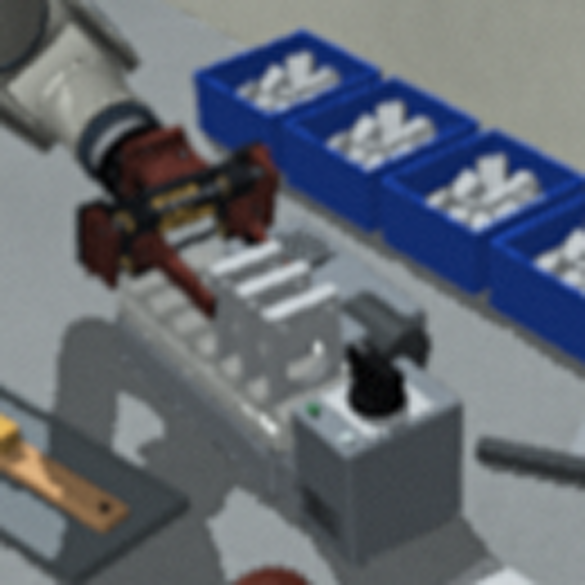

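```bash
python3 - <<'E'
from h import *
c,u=plates_from_warp(PL['A']); P,q,z=tool_for(c,u,(0,0,1)); 
set_gripper(88)
env.reach(P+[-120,-100,250],q); env.reach(P-90*z,q); env.move_l(P-20*z,rate=150); print('stop?',env.move_l(P,rate=40,f_stop=10))
set_gripper(50); print(env.read_state()['width'])
env.move_l(P+[0,-5,60],rate=120); env.move_l(P+[-120,-100,250],rate=200); print(env.read_state()['width'],env.read_state()['force'].round(1))
to_way('wA'); snap('side','sA')
E
```

```text
len 109.57162661028944 wid 64.2267635841463
stop? False
63.77970367936693
63.55812284350218 [-0.4 -0.3 -1.9]
way w 63.367648277805905
```

View pics/z_wA.png

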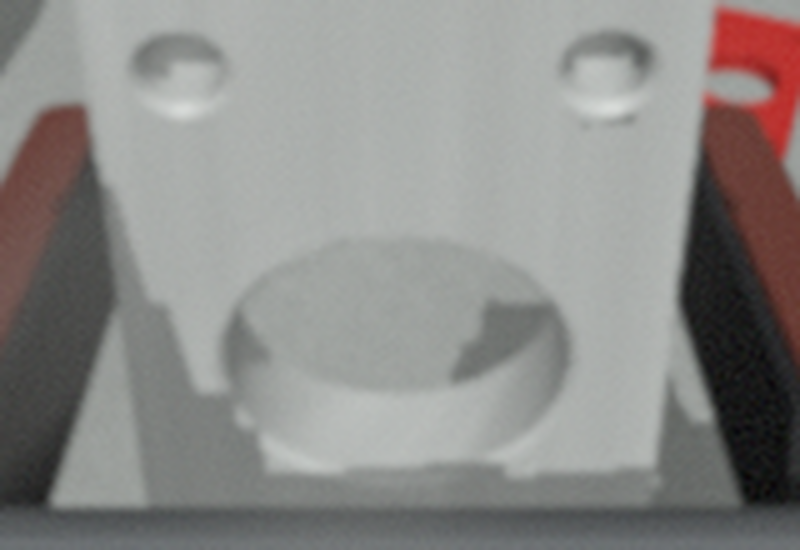

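```bash
python3 - <<'E'
from h import *
go_place(19,'pA')
E
```

```text
w 63.87747916432533
contact True
dz vs seated [-0.2  0.  -1.1]
[0.5 1.9 4.8] 63.598296781698565
```

View pics/z_pA.png

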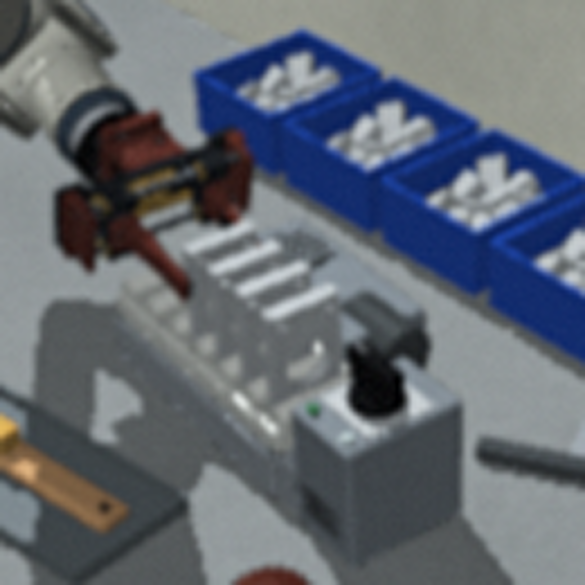

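```bash
python3 - <<'E'
from h import *
place_release(); env.reach((500,60,400),quat((0,0,-1),(0,-1,0))); env.hold(.2)
im,p,T=snap('wrist','wv'); print(env.read_state()['time_s'])
s=np.load('s.npy')
im=im.copy()
for sl in (-95,-57,-19,19):
    Q=w2p(p,T,st2w(s,[(32,sl-7,155),(32,sl+7,155),(-32,sl+7,155),(-32,sl-7,155)])).astype(int); cv2.polylines(im,[Q],1,(0,0,255),1)
Q=w2p(p,T,st2w(s,[(7.5,-193-28,157),(7.5,-193+28,157),(-7.5,-193+28,157),(-7.5,-193-28,157)])).astype(int); cv2.polylines(im,[Q],1,(0,255,0),1)
cv2.imwrite('pics/wv_o.png',cv2.resize(im[60:200,200:420],None,fx=3.5,fy=3.5,interpolation=cv2.INTER_CUBIC)); snap('top','top2')
E
```

```text
91.575
```

View pics/wv.png

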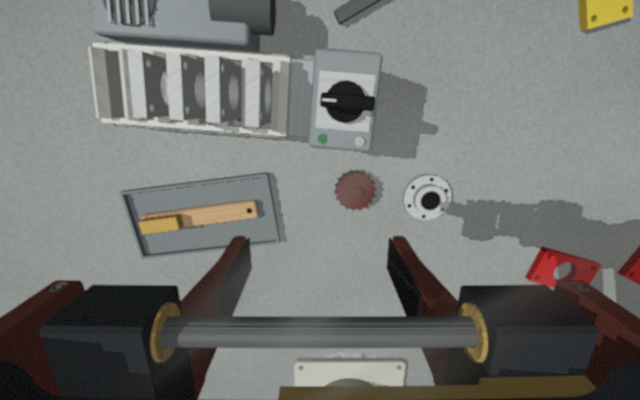

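View pics/wv_o.png

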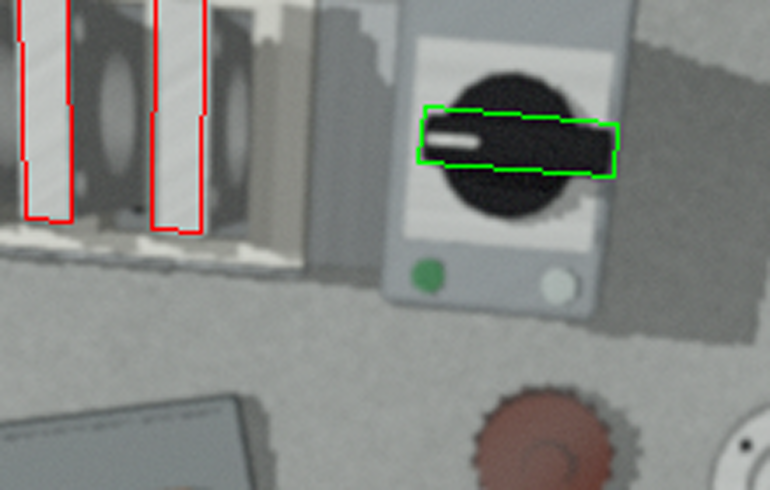

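View pics/top2.png

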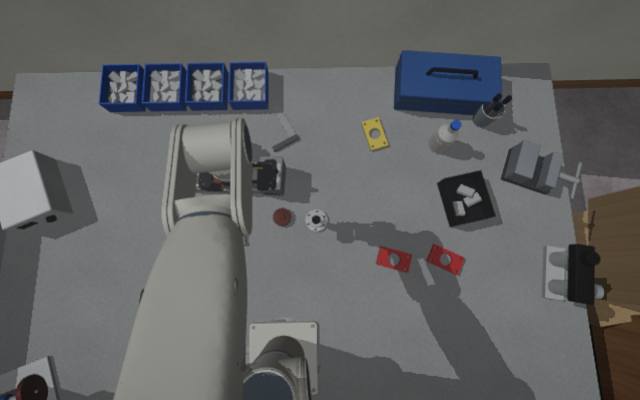

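```bash
python3 - <<'E'
from h import *
s=np.load('s.npy'); C=st2w(s,[(0,-193,210)])[0]; print(C)
xh=np.array([np.cos(s[2]),np.sin(s[2]),0])
for sg in (1,-1):
    q0=quat((0,0,-1),sg*xh); q1=(R.from_rotvec([0,0,-1.06])*R.from_quat(q0)).as_quat()
    print(sg,[None if (j:=env.ik(C,q)) is None else j.round(3) for q in (q0,q1)])
E
```

```text
[587.80362779  32.14989844 210.        ]
1 [array([ 0.034,  0.49 ,  1.774, -0.   ,  0.877,  0.11 ]), array([ 0.034,  0.49 ,  1.774, -0.   ,  0.877,  1.17 ])]
-1 [None, array([ 0.034,  0.49 ,  1.774, -0.   ,  0.877, -1.972])]
```

```bash
python3 - <<'E'
from h import *
s=np.load('s.npy'); C=st2w(s,[(0,-193,210)])[0]; xh=np.array([np.cos(s[2]),np.sin(s[2]),0]); q0=quat((0,0,-1),xh)
env.reach(C+[0,0,120],q0); set_gripper(50); env.move_l(C+[0,0,30]); print(env.move_l(C,rate=40,f_stop=10))
set_gripper(5); st=env.read_state(); print(st['width'],st['force'].round(1))
j0=np.array(env.ik(C,q0))
for d in np.arange(.1,1.07,.08).tolist()+[1.07]:
    j=j0.copy(); j[5]+=d; env.move_joints(j); st=env.read_state(); print(round(d,2),st['qpos'][5].round(3),st['wrist_torque'].round(3)[2],st['force'].round(1),round(st['width'],1))
env.hold(.6); st=env.read_state(); print(st['qpos'][5]-j0[5],st['wrist_torque'][2],st['time_s'])
im,_,_=snap('wrist','w_sw')
E
```

```text
False
14.974231817009416 [-4.3 -0.1  6. ]
0.1 0.209 0.025 [-5.3  0.   4.8] 15.1
0.18 0.289 0.082 [-5.6 -0.5  6. ] 14.7
0.26 0.369 0.123 [-5.4 -0.2  5. ] 14.9
0.34 0.449 0.073 [-4.8  0.3  5.5] 15.1
0.42 0.528 0.108 [-4.8  0.4  5.1] 15.1
0.5 0.608 0.1 [-5.4  0.1  5.7] 14.8
0.58 0.688 0.077 [-5.4 -0.1  6. ] 14.6
0.66 0.767 0.069 [-6.3 -0.8  5. ] 14.9
0.74 0.847 0.112 [-4.6 -0.4  5.1] 14.8
0.82 0.927 0.158 [-5.1 -1.1  5.1] 14.6
0.9 1.007 0.204 [-5.1 -1.6  5.3] 14.6
0.98 1.087 0.128 [-5.2 -2.4  3.9] 14.8
1.06 1.167 0.221 [-3.6 -3.   4.5] 14.6
1.07 1.176 0.437 [-4.3 -2.1  4.5] 15.1
1.066033451274739 0.3915181697970825 100.0667
```

View pics/w_sw.png

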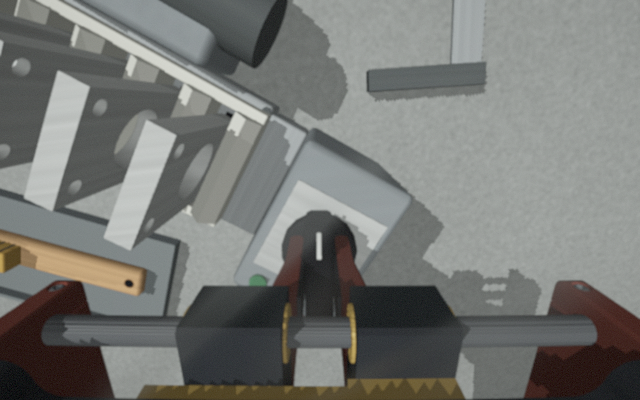

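```bash
python3 - <<'E'
from h import *
set_gripper(85); env.hold(.5); st=env.read_state(); env.move_l(st['tool_pos']+[0,0,120],rate=150)
env.reach((500,60,400),quat((0,0,-1),(0,-1,0))); env.hold(.2)
im,p,T=snap('wrist','wv2')
s=np.load('s.npy');im=im.copy()
for sl in (-95,-57,-19,19):
    Q=w2p(p,T,st2w(s,[(32,sl-7,155),(32,sl+7,155),(-32,sl+7,155),(-32,sl-7,155)])).astype(int); cv2.polylines(im,[Q],1,(0,0,255),1)
Q=w2p(p,T,st2w(s,[(7.5,-193-28,157),(7.5,-193+28,157),(-7.5,-193+28,157),(-7.5,-193-28,157)])).astype(int); cv2.polylines(im,[Q],1,(0,255,0),1)
cv2.imwrite('pics/wv2_o.png',cv2.resize(im[30:270,80:480],None,fx=2,fy=2,interpolation=cv2.INTER_CUBIC)); print(env.read_state()['time_s'])
E
```

```text
103.5083
```

View pics/wv2_o.png

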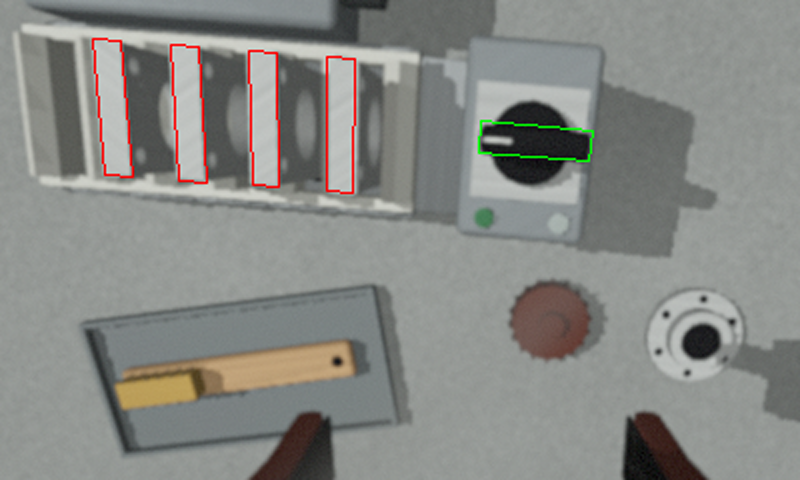

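```bash
python3 - <<'E'
from h import *
workorder.sign_off()
E
```

```text
the job is handed in; nothing more can be done
```

The job is handed in at about 104 s of the 210 s. Four silver plates were on the bench, with no fifth in view, and all four now stand upright in the slots at y = -95, -57, -19 and 19 mm. The yellow and red look-alikes were left alone.

- **Brush:** it lies flat in the tool tray, close to the tray's middle.
- **Plates:** each one was lowered at about 30–35 mm/s and let go only once it touched the slot floor. In the last wrist picture all four tops match the outlines of fully seated plates.
- **Switch:** I turned it clockwise about 1.07 rad, just past its 1.05 rad stop. The twisting torque rose to about 0.4 N m, well above the spring's 0.16 N m, so it was against the stop. I held it 0.6 s and let go, and the last picture shows the bar back at its rest position.
- **Flange and flap wheel:** both are where they started.

**One thing went wrong:** on the first carry the plate shifted in the grip, tilting about 21° and rolling about 9°. I think it brushed the switch on the way over, but I did not see it happen. I measured its pose with the wrist camera, corrected for it, and it seated normally. The other three plates took a higher path and stayed firm in the grip.

No check failed or disagreed at the end; the sign-off itself reports no verdict.

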